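# Tip the front pair of jacks into the catch box

### The arm

A 7-joint arm with a two-finger parallel gripper is mounted at the origin on the work surface. World frame = base frame: x ahead of the robot, y to its left, z up, the work surface at z = 0. Lengths are in m, angles in degrees, forces in N, time in s.
With the tool pointing down it reaches from about 0.4 to 0.9 m from the base axis. Payload 5.5 kg.
Tool frame: the origin (TCP) lies on the centre line of the jaws, within the pads' length; the fingertips stand 25 mm ahead of it and the grasp point (between the pads) lies 6 mm ahead of it; x points along the fingers, y is the direction in which the jaws open and shut, and the axes are right-handed (so a half turn about x gives the same grasp; the last joint's range is limited). The gripper opens to 92 mm and grips with 3 to 60 N. Pads are 19 mm wide; open, the fingers measure 130 mm over their backs; the gripper's body (75 mm by 190 mm) begins 47 mm behind the grasp point.
Start: joints at [83.262, 28.699, -24.465, 88.831, 12.651, 65.22, -12.049], TCP at [0.242, -0.603, 0.252] pointing down, gripper open.
Joint ranges: [-164.97, 164.97], [-17.58, 116.51], [-87.97, 89.64], [11.32, 138.91], [-80.73, 260.73], [10.89, 115.49], [-147.41, 147.41]. Speed limits (degrees/s): [147.25, 147.25, 180, 180, 180, 180, 180].

### API

Orientations are given as [roll, pitch, yaw] about the fixed x, y, z axes, in that order (R = Rz(yaw) Ry(pitch) Rx(roll)).
In Python, from cell import manip gives the robot as it stands.
- The arm moves only by the tool step_arm, never from a script. Its argument "commands" is a list of rows, each a list of 2 entries, a list of its own where there are three numbers: the shift along the tool's x, y, z in cm, then the turn about the tool's x in degrees. In form: [[[tx, ty, tz], roll], ...]. A call has 1 to 5 rows; each row shifts and turns the commanded pose from where the row before left it, along the tool's axes as they then stand; what a row does not reach is not made up. A row lasts 1/10 s, in which the tool goes at most 50 mm and 8.59 degrees, less where a joint would pass 70% of its speed; a pose out of reach is approached as far as the arm can. A call with a gripper value outside its range is refused whole. "claw" is the opening, from 0 (shut) to 1 (fully open), set as the call begins (left out, the last holds). The fingers move at their own pace and stop on an object; "squeeze" is the grip in N (left out, the last holds). Time passes only in rows, so rows that do not move let the fingers close. It gives the time, the measured TCP pose, the force and the opening at its end, in the units of the state.
- manip.get_obs(): the state, without advancing time (a new reading comes with each control period).
- manip.snapshot(name): name is "scene" or "top" or "wrist"; returns a dict with "img" (400x640x3 uint8, red, green, blue), "vfov" (degrees; the focal length in pixels is half the picture's height over the tangent of half this angle, whatever the lens; pixels are square), "cx", "cy" (the principal point, pixels), "k1" (the pictures are not rectified: a ray, as slopes to the right and down, at radius r is drawn at 1 + k1 r^2 times it, then the intrinsics apply), "view" (4x4, takes a point from world to camera coordinates); the wrist camera has in their place "hand_eye" (4x4, takes a point from camera to tool coordinates, whose origin is the TCP and whose axes are the tool frame's). Camera axes: x right, y down, z forward; pixel columns grow to the right and rows downward; lengths in m; the calibration is good to about 2 mm. A picture is of the moment at which its call begins: read the wrist's pose just before it. There is no depth.
- manip.hand_in(): hands the job in, once; it reports no verdict.
The state is a dict: "time": time; "q": joint angles; "joint_velocities": joint speeds; "joint_efforts": joint torques, N m; "eef_pos": TCP position; "tcp_rot": TCP orientation; "force": force on the tool from outside, world axes, zero at the start; "ft_torque": the same for the moment, N m; "width": opening from 0.0 (shut) to 1.0 (fully open).
Only numpy, scipy, OpenCV 4.12 (cv2) and the standard library are available. Lean on these libraries where they do the work, as an engineer would, in place of code of your own. Each camera call takes 0.05 s, during which the arm holds its last target.

### The job

Pass the empty catch box in through the spring gate until it is fully home against the end stop of the bay under the tray's lip, with the gate sprung shut behind it. Then lift the tray by its handle just far enough that only the front pair, the two white jacks, rolls over the lip into the box while the two yellow jacks stay in their row, and let the tray gently down until it lies level again. Do not put a finger on the jacks, and leave everything else on the ledge standing where it is.

Things in the scene. Friction and masses are not known exactly. Their poses are not given: they have to be found in the camera images.
- box_center (a point): The pine catch box, loose, empty, about 0.4 kg, 94 mm (its x) by 166 mm (its y). Centre of its footprint, 59 mm above its underside; z up. Floor and walls 8 mm; the +x wall is 34 mm high, the end walls 60 mm (34 mm next to the +x wall), the back board on the -x side 118 mm. A low rib divides the green-lined floor into two nests.
- box_back (a point): Middle of the top edge of the box's back board, 118 mm above its underside and 42 mm from its centre towards -x. The board is plain, 10 mm thick (along x) and 166 mm long (along y): take the box by it from above. Axes as box_center.
- bay_home (a point): Where box_center must come, axes matching, when the box is home in the stand's bay: +x towards the tray and its handle, +y the way the box slides in. The steel stand is screwed down. From this point the bay's fence (50 mm high) has its inner face at x = -60 mm and the guide under the tray (30 mm high) at x = +51 mm. The bay has no floor: the box slides on the ledge, 59 mm below this point.
- bay_entry (a point): The bay's open entrance, 136 mm before bay_home towards -y, on the box's centre line, 30 mm above the ledge; axes as bay_home. Fence and guide begin here; the guide also flares outward, 16 mm over the 29 mm before it. The spring gate hangs here on the fence side. The ledge straight before it is free for the box; a levelling foot and the tall gauge stand may be close beside its fence side.
- bay_stop (a point): Face of the bay's end stop, top edge, 45 mm above the ledge; axes as bay_home. It lies 84.5 mm beyond bay_home, so a box that is home is 1.5 mm short of it.
- tray_lip (a point): Middle of the level tray's front lip, 61 mm above the ledge; fixed point, axes as bay_home. It overhangs the bay's guide by 16 mm, underside at 52 mm, so the box's low wall goes under it. The front jacks bulge 13 mm past it at 90 mm above the ledge; jack tops are at 121 mm.
- gate (a joint): The small hinged steel spring gate, 50 mm long, 62 mm high, on an upright pin at the bay's entrance by the fence. 0 = shut: it slants inwards across the bay, 35 degrees from the fence, and goes no further that way. 0.61 rad = pressed flat along the fence, as the entering box presses it. Weak spring, 1 to 3 N at the tip; it shuts by itself once the box's trailing end is past its tip.
- gate_tip (a point): The free edge of the spring gate, 32 mm above the ledge. Shut, it stands 12 mm behind the trailing end of a box that is home.
- tray (a joint): Tilt of the aluminium jack tray, rad: 0 = level on its rest, at most 0.75; grows as the handle is lifted (about 4 N) and falls back by weight. Two rows of two jacks lie between low ribs. The front lip is 3 mm high, the rib before the rear row 6 mm: the front jacks roll off at about 0.44 rad (25 degrees), the rear ones at about 0.63 rad (36 degrees).
- tray_handle (a point): Middle of the tray's dark round handle bar: 12 mm thick, 100 mm long along y, stays 42 mm either side of the middle, 90 mm above the ledge when level, free for 50 mm on the tray side. The axes turn with the tray; x points from lip to handle. The rear row lies 88 mm from it towards -x, the front row 154 mm. Lifting it tips the lip down.
- tray_pivot (a point): Middle of the tray's hinge axis (along y), 50 mm above the ledge, 20 mm behind the lip. When level the handle bar is 152 mm from it towards +x and 40 mm above it. Fixed; axes as bay_home.
- white_1: A white ceramic jack (ball, 63 mm across, 0.25 kg) in the tray's front row, origin at its centre.
- white_2: The other white jack of the front row, 69 mm beside it; origin at its centre.
- yellow_1: A yellow jack (ball, 63 mm across, 0.25 kg) in the tray's rear row; origin at its centre.
- yellow_2: The other yellow jack of the rear row; origin at its centre.
- foot_1: A brass levelling foot standing upright and loose: round pad 60 mm across, slim stem, knob on top, 95 mm tall. Origin at the centre of its underside. A bystander.
- foot_2: A brass levelling foot standing upright and loose: round pad 60 mm across, slim stem, knob on top, 95 mm tall. Origin at the centre of its underside. A bystander.
- foot_3: A brass levelling foot standing upright and loose: round pad 60 mm across, slim stem, knob on top, 95 mm tall. Origin at the centre of its underside. A bystander.
- bowl: A maroon composition bowl (wood) resting on its side disc, 124 mm across, 112 mm high, 1.4 kg. Origin at the centre of its underside. A bystander.
- ramp: A chrome rolling ramp: base plate 190 by 70 mm with two bent rails rising to 115 mm at its +x end. Origin at the centre of its underside. A bystander.
- level: A blue and silver spirit level standing on edge, 200 mm long (its x), 24 mm thick, 50 mm high. Origin at the centre of its underside. A bystander.
- gauge: A dial gauge stand: round black base 68 mm across, upright post 14 mm thick and 191 mm tall, arm at 165 mm with a dial reaching 102 mm out to its +x. Origin at the centre of its underside. A bystander.
Not all that is in view belongs to the job. Leave any purple look-alike of the yellow_1 alone.

How it is judged (in metres and radians):
On the way, in this order (a step that is already met when the one before it is completed fails the run):
1. the catch box, entering the bay, holds the spring gate open (value of joint gate above 0.4 rad and y of box_center in the frame of bay_home between -0.16 and -0.02 m and x of box_center in the frame of bay_home between -0.02 and 0.02 m and height (world z) of box_center below 0.085 m), for 0.1 s.
2. the box stands home in the bay and the gate has shut behind it (x of box_center in the frame of bay_home between -0.018 and 0.01 m and y of box_center in the frame of bay_home between -0.009 and 0.006 m and angle between box_center's own z axis and vertical below 0.06 rad and height (world z) of box_center below 0.064 m and value of joint gate below 0.1 rad), for 0.3 s.
3. both white jacks lie in the box, the yellow pair still in its row (x of white_1 in the frame of box_center between -0.045 and 0.045 m and y of white_1 in the frame of box_center between -0.08 and 0.08 m and z of white_1 in the frame of box_center between -0.03 and -0.005 m and x of white_2 in the frame of box_center between -0.045 and 0.045 m and y of white_2 in the frame of box_center between -0.08 and 0.08 m and z of white_2 in the frame of box_center between -0.03 and -0.005 m and x of yellow_1 in the frame of tray_handle between -0.1 and -0.076 m and z of yellow_1 in the frame of tray_handle between -0.012 and 0.01 m and x of yellow_2 in the frame of tray_handle between -0.1 and -0.076 m and z of yellow_2 in the frame of tray_handle between -0.012 and 0.01 m), for 0.2 s.
At the end, for the whole second after the job is handed in: The catch box stands level on the ledge, home in the bay (within 9 mm of the end stop's home along the bay, -18 to +10 mm across), the gate is shut (under 0.10 rad), both white jacks lie on the box's floor, both yellow jacks are in the tray's rear row, and the tray is down level (under 0.03 rad) (all of step 2 and all of step 3 and value of joint tray below 0.03 rad); the robot touches nothing.
It fails at once if a bystander (levelling foot, bowl, ramp, level or gauge stand) is moved more than 20 mm or tipped (distance of any of foot_1, foot_2, foot_3, bowl, ramp, level, gauge from where it was at the start of the episode above 0.02 m or angle between any of foot_1, foot_2, foot_3, bowl, ramp, level, gauge's own z axis and vertical above 0.35 rad).
It fails at once if a finger presses on a jack (contact force between the fingers and white_1 above 1 N or contact force between the fingers and white_2 above 1 N or contact force between the fingers and yellow_1 above 1 N or contact force between the fingers and yellow_2 above 1 N).
It fails at once if the tray is dropped rather than let down (falls faster than 3 rad/s) (velocity of joint tray below -3 rad/s).
It fails at once if a yellow jack leaves the rear row (x of any of yellow_1, yellow_2 in the frame of tray_handle below -0.106 m).
It also fails if it takes over 70 s, if anything falls off the work surface, if the arm or the gripper's body presses on something with over 40 N, if the wrist force passes 120 N, or if a joint passes its speed limit or range.

## Working session

There is one attempt and no reset: what is moved stays moved. The work goes in short steps, Python scripts to look and compute and a tool call to move; the robot and the scene stay as the last step left them, time stands still between calls to the robot, and variables do not carry over. Pictures are saved under pics/ and viewed, and the job is handed in when it is done.

Besides the shell and the picture viewer there is one more tool, called after "Request:" by a JSON object that holds its "fn" and its "kwargs", one argument or row to a line. step_arm: Moves the arm, as the interface text tells. Its arguments: {"type":"object","properties":{"commands":{"type":"array","items":{"type":"array"}},"claw":{"type":"number"},"squeeze":{"type":"number"}},"required":["commands"]}

```bash
ls; mkdir -p pics
python3 - <<'E'
from cell import manip
import cv2
o=manip.get_obs()
for k,v in o.items(): print(k,v)
for n in ["scene","top","wrist"]:
    s=manip.snapshot(n)
    cv2.imwrite(f"pics/{n}0.png",s["img"][:,:,::-1])
    print(n,{k:v for k,v in s.items() if k!="img"})
E
```

```text
pics
time 0.0
q [ 83.26312903  28.75318188 -24.45280277  88.8923068   12.65025522
  65.22015259 -12.04983554]
joint_velocities [-0.05881355 -0.03613116  0.03735483 -0.15188156 -0.00399208  0.04983101
 -0.07966714]
joint_efforts [-1.46795132e-04 -5.66595590e+01 -5.81590980e+00 -2.79111689e+01
 -6.84574898e-02  3.07249278e-02  1.70716107e-04]
eef_pos [ 0.24127793 -0.60284567  0.25067827]
tcp_rot [-91.94012254  89.88763517 109.87901992]
force [-0.08589485  0.44309072 -0.19744203]
ft_torque [-0.00770699 -0.01966308  0.02678878]
width 1.0012225617331274
scene {'vfov': 54.610806747968816, 'cx': 317.8766016271258, 'cy': 196.93258375728178, 'k1': -0.09559980240201729, 'view': array([[ 0.11103882,  0.99364625,  0.01837149, -0.0768037 ],
       [ 0.68290126, -0.06285713, -0.72780138, -0.29600848],
       [-0.72202233,  0.09336012, -0.68554186,  1.52246924],
       [ 0.        ,  0.        ,  0.        ,  1.        ]])}
top {'vfov': 46.83633119382601, 'cx': 314.1693614786466, 'cy': 196.92893911362887, 'k1': -0.07725998736166642, 'view': array([[ 0.00416786, -0.99994262,  0.00986843,  0.01204763],
       [-0.98722721, -0.00568617, -0.15921716,  0.56314074],
       [ 0.15926413, -0.00907878, -0.98719426,  1.4329462 ],
       [ 0.        ,  0.        ,  0.        ,  1.        ]])}
wrist {'vfov': 68.4079234023297, 'cx': 319.71627913777144, 'cy': 199.83027899435962, 'k1': -0.03211630640259188, 'hand_eye': array([[-2.18052277e-04, -2.58898091e-01,  9.65904618e-01,
        -1.31497038e-01],
       [ 9.99999615e-01, -8.77367389e-04, -9.41764690e-06,
        -1.34614077e-04],
       [ 8.49891424e-04,  9.65904244e-01,  2.58898182e-01,
        -6.92974817e-02],
       [ 0.00000000e+00,  0.00000000e+00,  0.00000000e+00,
         1.00000000e+00]])}
```

View pics/scene0.png

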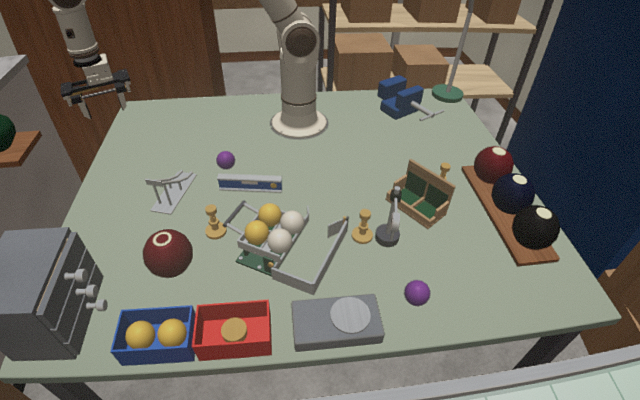

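View pics/top0.png

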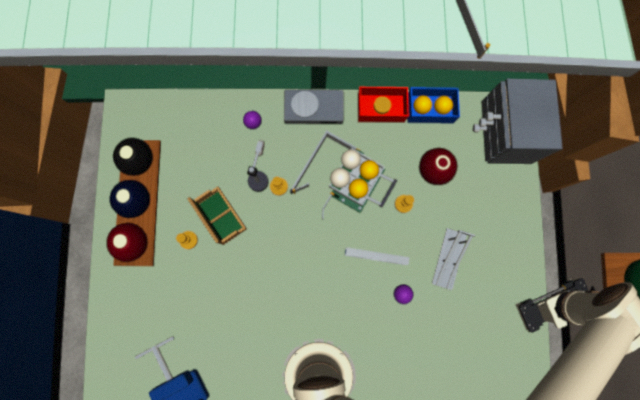

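View pics/wrist0.png

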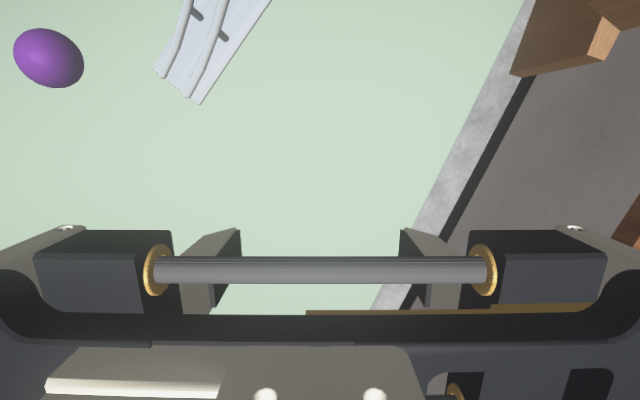

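Run:
```python
import cv2
t=cv2.imread("pics/top0.png"); s=cv2.imread("pics/scene0.png")
cv2.imwrite("pics/c1.png",cv2.resize(t[115:225,255:415],None,fx=5,fy=5,interpolation=cv2.INTER_CUBIC))
cv2.imwrite("pics/c2.png",cv2.resize(t[130:260,160:310],None,fx=4.5,fy=4.5,interpolation=cv2.INTER_CUBIC))
cv2.imwrite("pics/c3.png",cv2.resize(s[180:300,200:360],None,fx=5,fy=5,interpolation=cv2.INTER_CUBIC))
cv2.imwrite("pics/c4.png",cv2.resize(s[150:260,330:470],None,fx=5,fy=5,interpolation=cv2.INTER_CUBIC))
```

```text
(no output)
```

View pics/c1.png

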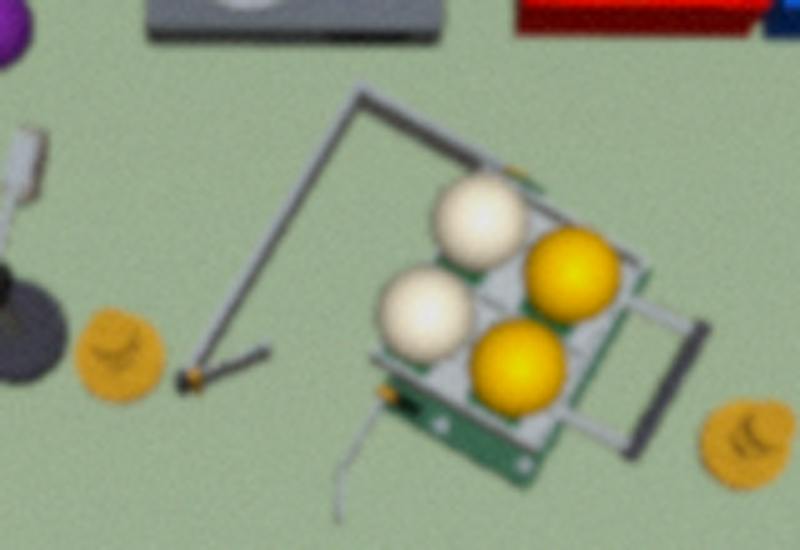

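View pics/c2.png

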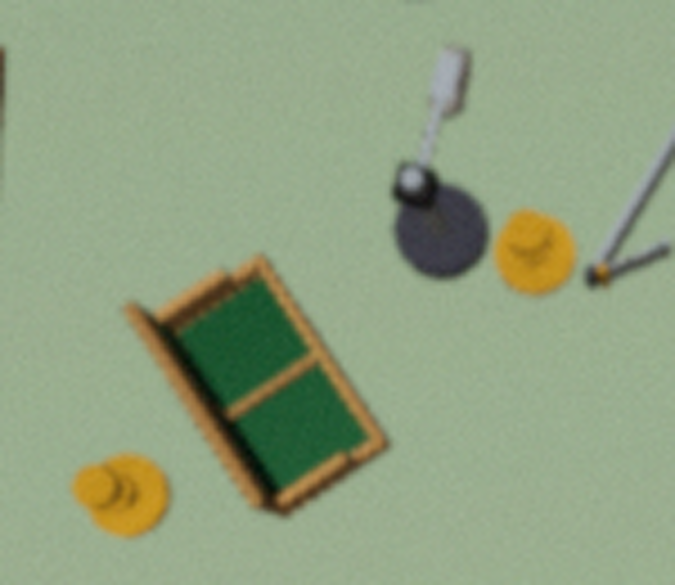

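View pics/c3.png

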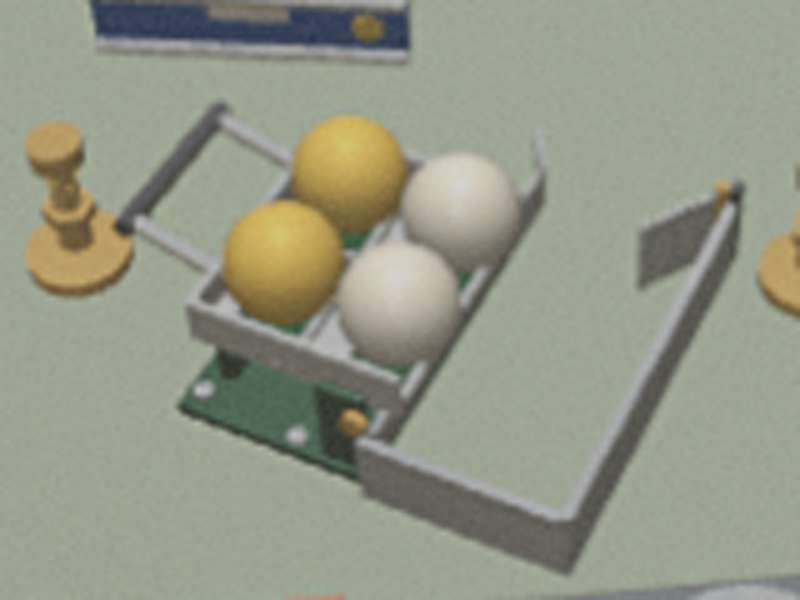

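View pics/c4.png

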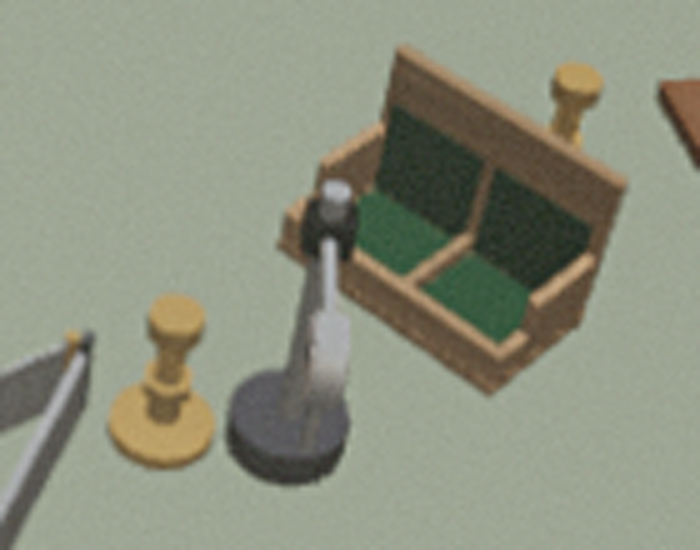

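```bash
cat > h.py <<'E'
import numpy as np, cv2
from scipy.optimize import least_squares
from scipy.spatial.transform import Rotation as R
from cell import manip
def K(s):
    f=200/np.tan(np.radians(s["vfov"])/2); return f
def proj(s,P):
    P=np.asarray(P,float); V=s["view"]; c=P@V[:3,:3].T+V[:3,3]
    x=c[:,:2]/c[:,2:]; r2=(x**2).sum(1,keepdims=True)
    return x*(1+s["k1"]*r2)*K(s)+[s["cx"],s["cy"]]
def wview(s,o):
    T=np.eye(4);T[:3,:3]=R.from_euler('xyz',o["tcp_rot"],degrees=True).as_matrix();T[:3,3]=o["eef_pos"]
    s["view"]=np.linalg.inv(T@s["hand_eye"]); return s
def ray_z(s,uv,z):
    uv=np.asarray(uv,float);xd=(uv-[s["cx"],s["cy"]])/K(s);x=xd.copy()
    for _ in range(20): x=xd/(1+s["k1"]*(x@x))
    V=s["view"];d=V[:3,:3].T@np.r_[x,1];c=-V[:3,:3].T@V[:3,3]
    return c+d*(z-c[2])/d[2]
def fit(obs,p0):
    # obs list of (s, localP, uv); p=(x,y,yaw)
    def tr(p,P):
        c,s_=np.cos(p[2]),np.sin(p[2]);P=np.asarray(P,float)
        return np.array([p[0]+c*P[0]-s_*P[1],p[1]+s_*P[0]+c*P[1],P[2]])
    def f(p): return np.concatenate([proj(s,[tr(p,P)])[0]-uv for s,P,uv in obs])
    r=least_squares(f,p0,loss='soft_l1'); return r.x,f(r.x).reshape(-1,2)
E
cat > m1.py <<'E'
from h import *
t=manip.snapshot("top");s=manip.snapshot("scene")
C1=lambda u,v:np.array([255+(u+.5)/5-.5,115+(v+.5)/5-.5])
C2=lambda u,v:np.array([160+(u+.5)/4.5-.5,130+(v+.5)/4.5-.5])
C3=lambda u,v:np.array([200+(u+.5)/5-.5,180+(v+.5)/5-.5])
C4=lambda u,v:np.array([330+(u+.5)/5-.5,150+(v+.5)/5-.5])
h=.001
o=[(t,(53*h,34.5*h,.0895),C1(480,222)),(t,(53*h,-34.5*h,.0895),C1(426,312)),(t,(119*h,34.5*h,.0895),C1(573,275)),(t,(119*h,-34.5*h,.0895),C1(518,367)),
(t,(.207,.05,.09),C1(703,325)),(t,(.207,-.05,.09),C1(632,452)),
(s,(53*h,34.5*h,.0895),C3(400,304)),(s,(53*h,-34.5*h,.0895),C3(462,212)),(s,(119*h,34.5*h,.0895),C3(283,264)),(s,(119*h,-34.5*h,.0895),C3(350,176)),
(s,(.207,.05,.09),C3(128,222)),(s,(.207,-.05,.09),C3(221,112)),
(t,(-.06,.0845,.05),C1(363,100)),(s,(-.06,.0845,.0475),C3(568,518))]
p,r=fit(o,[.7,-.05,-2.1]);print("bay",p[:2].round(4),np.degrees(p[2]).round(2));print(r.round(1))
o=[(s,(-.042,.083,.118),C4(626,186)),(s,(-.042,-.083,.118),C4(402,47)),(s,(.047,.083,0),C4(492,393)),(s,(.047,-.083,.034),C4(287,210)),
(t,(.047,.083,.034),C2(262,255)),(t,(.047,-.083,.034),C2(388,440)),(t,(-.042,.083,.118),C2(130,304)),(t,(-.042,-.083,.118),C2(255,505))]
p,r=fit(o,[.55,.25,-1.1]);print("box",p[:2].round(4),np.degrees(p[2]).round(2));print(r.round(1))
for n,sv in (("foot1",C4(162,428)),("gauge",C4(290,432)),):
    print(n,ray_z(s,sv,.01))
print("feet top", [ray_z(t,C1(120,360),.005).round(3), ray_z(t,C1(740,447),.005).round(3),ray_z(t,C2(128,495),.005).round(3)],"gauge",ray_z(t,C1(20,332),.01).round(3))
print(ray_z(t,C1(268,350),.062),ray_z(t,C1(195,380),.062))
E
python3 m1.py
```

```text
bay [ 0.6751 -0.0341] -120.0
[[-0.6 -0.3]
 [-0.6  0.3]
 [-0.9 -0.5]
 [-0.6 -0.3]
 [-0.1 -0.8]
 [-1.2  1.1]
 [-0.5  0. ]
 [-0.6 -0. ]
 [-0.1 -0.3]
 [-0.4 -0.4]
 [-1.7  1.3]
 [ 0.  -1. ]
 [-0.7 -2.8]
 [-1.1 -1.9]]
box [0.5062 0.3212] -55.32
[[-0.  -0.9]
 [-0.8 -1. ]
 [-1.1  0.9]
 [-0.9 -0.6]
 [-0.8 -1. ]
 [-0.9  0.1]
 [-1.3 -0.7]
 [ 0.  -0.3]]
foot1 [0.61365342 0.13317059 0.01      ]
gauge [0.62373754 0.20462499 0.01      ]
feet top [array([0.603, 0.132, 0.005]), array([ 0.548, -0.277,  0.005]), array([0.427, 0.424, 0.005])] gauge [0.621 0.198 0.01 ]
[0.59990749 0.03412677 0.062     ] [0.58028549 0.08028134 0.062     ]
```

```bash
cat >> h.py <<'E'
def plan(xyz,ydir=None):
    """shift (cm, tool axes) from here and roll (deg) to bring TCP to xyz with tool y along heading ydir (mod 180)"""
    o=manip.get_obs();M=R.from_euler('xyz',o["tcp_rot"],degrees=True).as_matrix()
    d=M.T@(np.array(xyz)-o["eef_pos"])*100
    a=np.degrees(np.arctan2(M[1,1],M[0,1]))
    out={"t":round(float(o["time"]),2),"pos":o["eef_pos"].round(4),"ydir":round(a,2),"tilt_x":M[:,0].round(4),"shift_cm":d.round(2),"q7":o["q"][6].round(1),"F":o["force"].round(1),"w":round(float(o["width"]),3)}
    if ydir is not None:
        for k in (0,180,-180):
            e=(ydir+k-a+180)%360-180
            if abs(e)<=90.01: out["roll"]=round(-e,2)  # tool x is down -> +roll turns heading negative
            
    print(out)
def snap(n,name):
    o=manip.get_obs(); s=manip.snapshot(n)
    if n=="wrist": wview(s,o)
    cv2.imwrite("pics/"+name,s["img"][:,:,::-1]); return s
E
python3 - <<'E'
from h import *
plan((.48,.3,.30),-55)
t=manip.snapshot("top")
for uv in [(345,252),(409,260),(377,257)]: print(ray_z(t,uv,.05))
for u,v,z in [(412,180,.191),(450,55,.165),(455,110,.165)]: print(ray_z(t,(160+u/4.5,130+v/4.5),z))
E
```

```text
{'t': 0.25, 'pos': array([ 0.2415, -0.6032,  0.2512]), 'ydir': np.float64(-68.18), 'tilt_x': array([-3.e-04,  9.e-04, -1.e+00]), 'shift_cm': array([ -4.8 , -74.98, -55.72]), 'q7': np.float64(-12.0), 'F': array([-0.2,  0.4,  0.8]), 'w': 1.002, 'roll': np.float64(-13.18)}
[ 0.38788945 -0.08253825  0.05      ]
[ 0.36326242 -0.28392284  0.05      ]
[ 0.37253699 -0.1830154   0.05      ]
[0.61782615 0.19865744 0.191     ]
[0.70890956 0.17903282 0.165     ]
[0.67120082 0.17478165 0.165     ]
```

Request:
{"fn": "step_arm", "kwargs": {
  "commands": [
    [[-0.7, -2.0, -4.5], 0],
    [[-0.7, -2.0, -4.5], 0],
    [[-0.7, -2.0, -4.5], 0],
    [[-0.7, -2.0, -4.5], 0],
    [[-0.7, -2.0, -4.5], 0]
  ]
}}

```text
time: 0.8
eef_pos: [0.4144, -0.4254, 0.2872]
tcp_rot: [88.0, 90.0, -70.2]
force: [1.5, -0.6, 0.3]
width: 1.004
```

Request:
{"fn": "step_arm", "kwargs": {
  "commands": [
    [[-0.7, -2.0, -4.5], 0],
    [[-0.7, -2.0, -4.5], 0],
    [[0, -4.8, -1.2], 0],
    [[0, -4.8, -1.2], 0],
    [[0, -4.8, -1.2], 0]
  ]
}}

```text
time: 1.3
eef_pos: [0.4617, -0.2071, 0.3006]
tcp_rot: [-141.0, 90.0, 60.9]
force: [0.1, -0.2, 1.0]
width: 0.999
```

```bash
python3 -c "
from h import *
plan((.40,.24,.3),-55);print(manip.get_obs()['q'].round(1))"
```

```text
{'t': 1.3, 'pos': array([ 0.4617, -0.2071,  0.3006]), 'ydir': np.float64(-68.14), 'tilt_x': array([ 1.e-04,  2.e-04, -1.e+00]), 'shift_cm': array([  0.07, -43.79, -10.91]), 'q7': np.float64(-54.3), 'F': array([ 0.1, -0.2,  1. ]), 'w': 0.999, 'roll': np.float64(-13.14)}
[ 53.1  12.1 -36.5 105.6   7.9  64.8 -54.3]
```

Request:
{"fn": "step_arm", "kwargs": {
  "commands": [
    [[0, -4.8, -1.2], 0],
    [[0, -4.8, -1.2], 0],
    [[0, -4.8, -1.2], 0],
    [[0, -4.8, -1.2], 0],
    [[0, -4.8, -1.2], 0]
  ]
}}

```text
time: 1.8
eef_pos: [0.4278, 0.0376, 0.301]
tcp_rot: [116.5, 89.9, -41.7]
force: [0.4, -0.2, 0.1]
width: 1.003
```

Request:
{"fn": "step_arm", "kwargs": {
  "commands": [
    [[0, -4.8, -1.2], 0],
    [[0, -4.8, -1.2], 0],
    [[0, -4.8, -1.2], 0],
    [[0, -4.8, -1.2], 0],
    [[0, 0, 0], 0]
  ]
}}

```text
time: 2.3
eef_pos: [0.399, 0.2396, 0.3017]
tcp_rot: [-123.1, 89.7, 79.3]
force: [0.1, 0.7, -0.1]
width: 1.001
```

```bash
python3 -c "
from h import *
plan((.40,.24,.3),-55);print(manip.get_obs()['q'].round(1))
s=snap('wrist','w1.png')"
```

```text
{'t': 2.3, 'pos': array([0.399 , 0.2396, 0.3017]), 'ydir': np.float64(-67.52), 'tilt_x': array([ 9.0e-04,  4.9e-03, -1.0e+00]), 'shift_cm': array([ 0.18,  0.01, -0.11]), 'q7': np.float64(-110.7), 'F': array([ 0.1,  0.7, -0.1]), 'w': 1.001, 'roll': np.float64(-12.52)}
[  19.3   10.4  -58.7  110.2    9.6   64.4 -110.7]
```

View pics/w1.png

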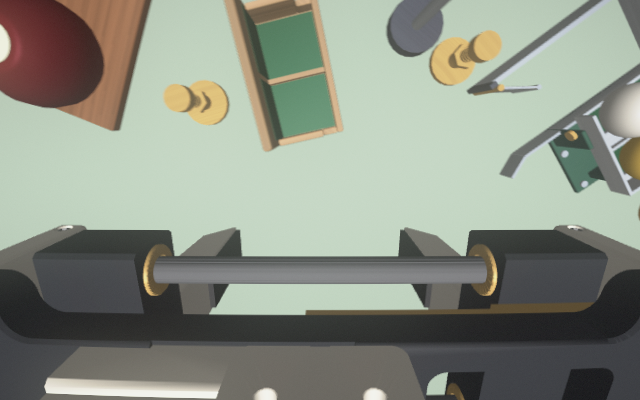

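Run:
```python
import cv2
t=cv2.imread("pics/w1.png")
cv2.imwrite("pics/w1a.png",cv2.resize(t[0:165,210:370],None,fx=3.6,fy=3.6,interpolation=cv2.INTER_CUBIC))
cv2.imwrite("pics/w1b.png",cv2.resize(t[0:200,380:640],None,fx=3,fy=3,interpolation=cv2.INTER_CUBIC))
```

```text
(no output)
```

View pics/w1a.png

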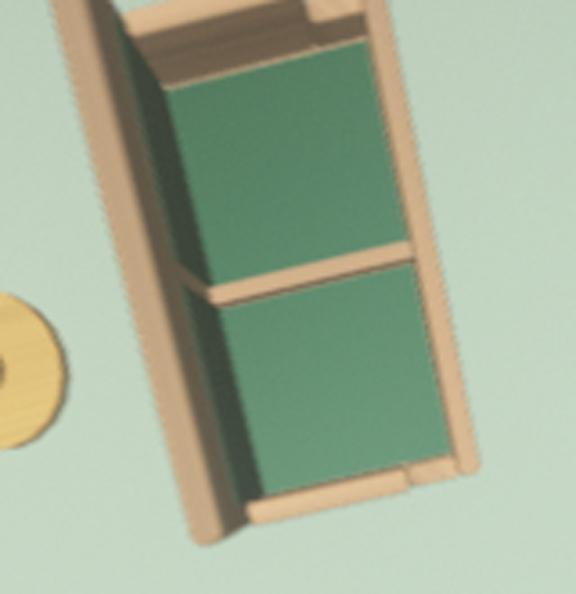

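View pics/w1b.png

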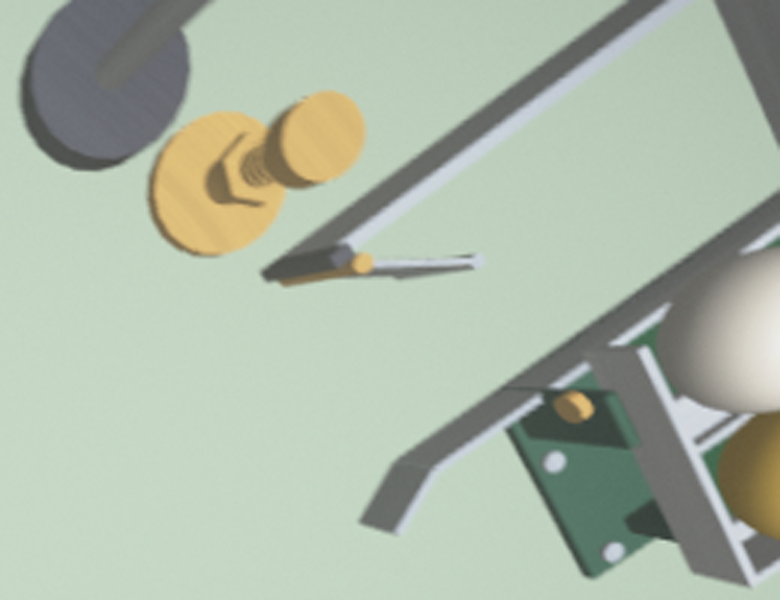

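Run:
```python
from h import *
o=manip.get_obs()
s=wview(manip.snapshot("wrist"),o)
A=lambda u,v:np.array([210+(u+.5)/3.6-.5,(v+.5)/3.6-.5])
B=lambda u,v:np.array([380+(u+.5)/3-.5,(v+.5)/3-.5])
a=ray_z(s,A(55,3),.118);b=ray_z(s,A(192,536),.118);c=ray_z(s,A(212,543),.118)
d=ray_z(s,A(478,470),.034);e=ray_z(s,A(392,3),.034)
def hd(p,q): return np.degrees(np.arctan2(*(p-q)[1::-1]))
print("edge hdg-90",hd(a,b)-90, hd(e,d)-90)
for y in (-55,-56,-57,-58):
    ux=np.array([np.cos(np.radians(y)),np.sin(np.radians(y))]);uy=np.array([-ux[1],ux[0]])
    print(y,(c[:2]+.042*ux+.083*uy).round(4),(d[:2]-.047*ux+.083*uy).round(4))
print(np.linalg.norm((c-d)[:2]))
# bay
g=ray_z(s,B(482,262),.062);f=ray_z(s,B(362,262),.062)
print("gate tip",g,"pin",f)
# guide top edge line inner z=.03
l1=ray_z(s,B(430,468),.03);l2=ray_z(s,B(585,360),.03);print("guide",l1,l2,hd(l2,l1)-90)
f1=ray_z(s,B(352,248),.05);f2=ray_z(s,B(690,5),.05);print("fence",f1,f2,hd(f2,f1)-90)
print("foot",ray_z(s,B(218,183),.008),"knob",ray_z(s,B(320,137),.095))
```

```text
edge hdg-90 -55.60575125257655 -56.134662598640446
-55 [0.5078 0.3148] [0.5058 0.3168]
-56 [0.508  0.3132] [0.5073 0.3161]
-57 [0.5082 0.3116] [0.5088 0.3153]
-58 [0.5083 0.3099] [0.5103 0.3145]
0.08624744251322684
gate tip [0.60376874 0.03202212 0.062     ] pin [0.5842232  0.07757918 0.062     ]
guide [ 0.52933041 -0.01416504  0.03      ] [ 0.59916046 -0.05493508  0.03      ] -120.27837259297749
fence [0.59121636 0.07827025 0.05      ] [ 0.72644617 -0.00278824  0.05      ] -120.93901717626864
foot [0.60527604 0.12827854 0.008     ] knob [0.60412457 0.1292604  0.095     ]
```

Request:
{"fn": "step_arm", "kwargs": {
  "commands": [
    [[0, 0, 0], -8.5],
    [[0, 0, 0], -8.5],
    [[0, 0, 0], -8.5],
    [[0, 0, 0], -8.5],
    [[0, 0, 0], -8.5]
  ]
}}

```text
time: 2.9
eef_pos: [0.4023, 0.2296, 0.3005]
tcp_rot: [30.4, 89.9, -85.2]
force: [0.3, 0.4, 0.2]
width: 1.0
```

Request:
{"fn": "step_arm", "kwargs": {
  "commands": [
    [[0, 0, 0], -8.5],
    [[0, 0, 0], -8.5],
    [[0, 0, 0], -8.5],
    [[0, 0, 0], -8.5],
    [[0, 0, 0], -8.5]
  ]
}}

```text
time: 3.4
eef_pos: [0.4024, 0.2294, 0.3004]
tcp_rot: [-13.2, 89.9, -86.2]
force: [-0.6, -0.9, 0.8]
width: 0.999
```

Request:
{"fn": "step_arm", "kwargs": {
  "commands": [
    [[0, 0, 0], -8.5],
    [[0, 0, 0], -8.5],
    [[0, 0, 0], -8.5],
    [[0, 0, 0], -8.5],
    [[0, 0, 0], -8.5]
  ]
}}

```text
time: 3.9
eef_pos: [0.4024, 0.2294, 0.3002]
tcp_rot: [-69.8, 89.9, -100.3]
force: [-0.5, -0.5, -0.3]
width: 1.004
```

Request:
{"fn": "step_arm", "kwargs": {
  "commands": [
    [[0, 0, 0], -8.5],
    [[0, 0, 0], -8.5],
    [[0, 0, 0], -8.5],
    [[0, 0, 0], -8.5],
    [[0, 0, 0], -8.5]
  ]
}}

```text
time: 4.4
eef_pos: [0.4024, 0.2295, 0.3001]
tcp_rot: [-116.3, 89.9, -104.3]
force: [0.2, 0.2, 0.1]
width: 0.999
```

Request:
{"fn": "step_arm", "kwargs": {
  "commands": [
    [[0, 0, 0], -8.5],
    [[0, 0, 0], -8.5],
    [[0, 0, 0], -4.2],
    [[0, 0, 0], 0]
  ],
  "claw": 0.6
}}

```text
time: 4.8
eef_pos: [0.4023, 0.2297, 0.3002]
tcp_rot: [-131.2, 89.9, -98.3]
force: [-0.6, -0.9, -0.0]
width: 0.704
```

```bash
python3 -c "
from h import *
plan((.4833,.3507,.16),124.3);print(manip.get_obs()['q'].round(1))"
```

```text
{'t': 4.8, 'pos': array([0.4023, 0.2297, 0.3002]), 'ydir': np.float64(122.86), 'tilt_x': array([-3.0e-04, -1.9e-03, -1.0e+00]), 'shift_cm': array([13.99,  5.79, 13.38]), 'q7': np.float64(63.1), 'F': array([-0.6, -0.9, -0. ]), 'w': 0.704, 'roll': np.float64(-1.44)}
[ 36.9  26.3 -87.  110.2  28.   70.8  63.1]
```

Request:
{"fn": "step_arm", "kwargs": {
  "commands": [
    [[0, 1.2, 2.7], 0],
    [[0, 1.2, 2.7], 0],
    [[0, 1.2, 2.7], 0],
    [[0, 1.2, 2.7], 0],
    [[0, 1.0, 2.6], -1.5]
  ]
}}

```text
time: 5.3
eef_pos: [0.4838, 0.3531, 0.3002]
tcp_rot: [-117.2, 89.9, -83.0]
force: [0.1, -0.7, -0.2]
width: 0.598
```

```bash
python3 -c "
from h import *
plan((.4833,.3507,.16),124.3);print(manip.get_obs()['q'].round(1))
snap('wrist','w2.png')"
```

```text
{'t': 5.3, 'pos': array([0.4838, 0.3531, 0.3002]), 'ydir': np.float64(124.28), 'tilt_x': array([ 2.0e-04, -1.7e-03, -1.0e+00]), 'shift_cm': array([14.03, -0.15, -0.16]), 'q7': np.float64(57.2), 'F': array([ 0.1, -0.7, -0.2]), 'w': 0.598, 'roll': np.float64(-0.02)}
[  9.3  36.8 -71.4  92.4  35.7  77.1  57.2]
```

View pics/w2.png

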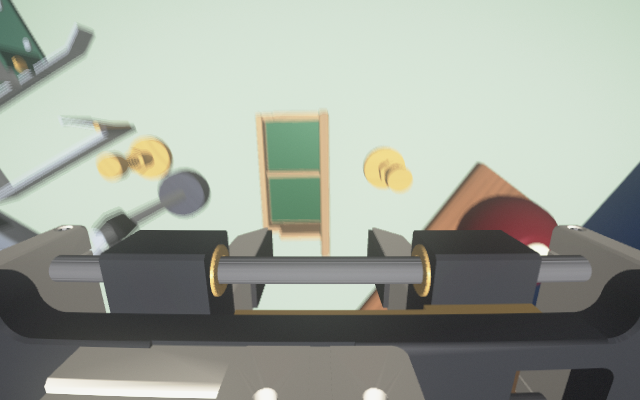

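Run:
```python
from h import *
o=manip.get_obs();s=wview(manip.snapshot("wrist"),o)
cv2.imwrite("pics/w3.png",cv2.resize(s["img"][90:270,220:420,::-1],None,fx=3.5,fy=3.5,interpolation=cv2.INTER_CUBIC))
M=R.from_euler('xyz',o["tcp_rot"],degrees=True).as_matrix()
for uv in [(325,115),(325,180),(325,250)]:
    p=ray_z(s,uv,.118);print(p.round(4),(M.T@(p-o["eef_pos"])).round(4))
plan((.4833,.3507,.16),124.3)
```

```text
[0.42   0.3184 0.118 ] [ 0.1821  0.0055 -0.0758]
[0.4759 0.357  0.118 ] [ 0.1823  0.0058 -0.0078]
[0.5438 0.4039 0.118 ] [0.1825 0.0061 0.0747]
{'t': 5.4, 'pos': array([0.484 , 0.3548, 0.3002]), 'ydir': np.float64(124.38), 'tilt_x': array([-4.0e-04,  1.5e-03, -1.0e+00]), 'shift_cm': array([14.02, -0.32, -0.29]), 'q7': np.float64(57.2), 'F': array([-0.1,  0.4,  1. ]), 'w': 0.598, 'roll': np.float64(0.08)}
```

View pics/w3.png

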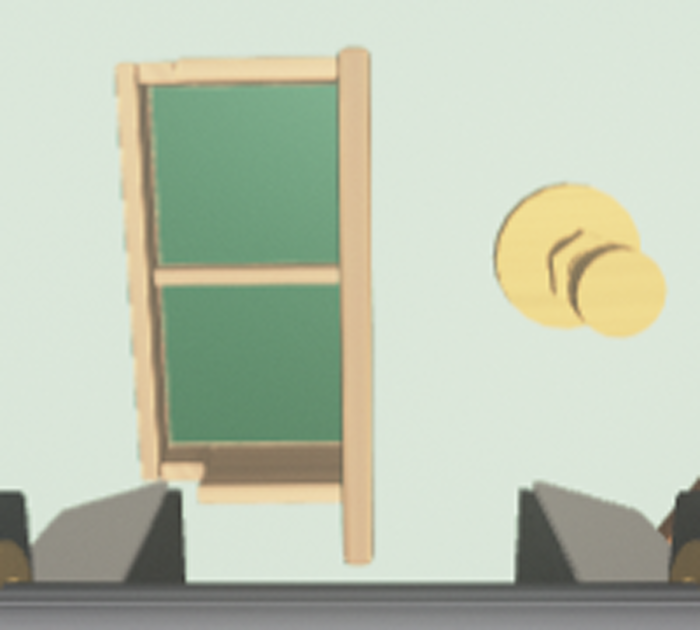

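Request:
{"fn": "step_arm", "kwargs": {
  "commands": [
    [[4.5, 0.2, -0.4], 0],
    [[4.5, 0, 0], 0],
    [[4.5, 0, 0], 0],
    [[0, 0, 0], 0]
  ]
}}

```text
time: 5.8
eef_pos: [0.4758, 0.3476, 0.1599]
tcp_rot: [-169.2, 89.4, -134.9]
force: [-0.5, -1.4, -0.4]
width: 0.597
```

Run:
```python
from h import *
o=manip.get_obs();s=wview(manip.snapshot("wrist"),o)
cv2.imwrite("pics/w4.png",s["img"][:,:,::-1])
plan((.4805,.3517,.106),124.3)
```

```text
{'t': 5.85, 'pos': array([0.477 , 0.3499, 0.1635]), 'ydir': np.float64(124.37), 'tilt_x': array([-0.0046, -0.0042, -1.    ]), 'shift_cm': array([ 5.75, -0.05,  0.43]), 'q7': np.float64(51.4), 'F': array([-0.3,  0.3,  1.1]), 'w': 0.599, 'roll': np.float64(0.07)}
```

View pics/w4.png

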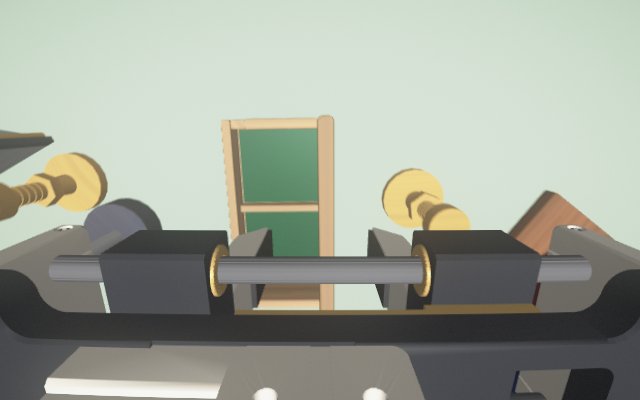

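Request:
{"fn": "step_arm", "kwargs": {
  "commands": [
    [[2.9, 0.3, 0], 0],
    [[2.8, 0, 0], 0],
    [[0, 0, 0], 0]
  ]
}}

```text
time: 6.15
eef_pos: [0.4763, 0.354, 0.1085]
tcp_rot: [-159.8, 89.9, -125.4]
force: [-0.2, -0.3, -0.4]
width: 0.601
```

Request:
{"fn": "step_arm", "kwargs": {
  "commands": [
    [[0, 0, 0], 0],
    [[0, 0, 0], 0],
    [[0, 0, 0], 0],
    [[0, 0, 0], 0],
    [[0, 0, 0], 0]
  ],
  "claw": 0,
  "squeeze": 35
}}

```text
time: 6.65
eef_pos: [0.4765, 0.3555, 0.1094]
tcp_rot: [-13.7, 89.9, 20.8]
force: [-0.3, -0.3, -0.5]
width: 0.21
```

Run:
```python
from h import *
o=manip.get_obs();s=wview(manip.snapshot("wrist"),o)
cv2.imwrite("pics/w5.png",s["img"][:,:,::-1])
plan((.4805,.3517,.106),124.3);print(o["q"].round(1))
```

```text
{'t': 6.7, 'pos': array([0.4764, 0.3554, 0.1092]), 'ydir': np.float64(124.51), 'tilt_x': array([ 6.e-04,  2.e-04, -1.e+00]), 'shift_cm': array([ 0.32, -0.54,  0.12]), 'q7': np.float64(48.5), 'F': array([-0.3,  1.3,  0.2]), 'w': 0.17, 'roll': np.float64(0.21)}
[  3.1  47.3 -60.8 102.5  47.7  60.2  48.5]
```

View pics/w5.png

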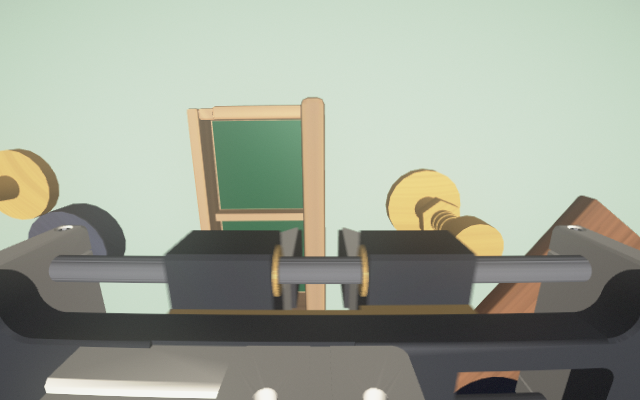

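Request:
{"fn": "step_arm", "kwargs": {
  "commands": [
    [[0, -0.15, 0], 0],
    [[0, 0, 0], 0],
    [[0, 0, 0], 0],
    [[0, 0, 0], 0]
  ]
}}

```text
time: 7.1
eef_pos: [0.4772, 0.3542, 0.109]
tcp_rot: [-28.1, 90.0, 6.4]
force: [0.4, -0.8, 4.2]
width: 0.11
```

Request:
{"fn": "step_arm", "kwargs": {
  "commands": [
    [[-0.5, 0, 0], 0],
    [[-1.5, 0, 0], 0],
    [[-1, 0, 0], 0],
    [[0, 0, 0], 0]
  ]
}}

```text
time: 7.5
eef_pos: [0.4777, 0.3552, 0.1408]
tcp_rot: [9.2, 89.8, 43.7]
force: [0.4, 0.3, -4.3]
width: 0.111
```

Run:
```python
from h import *
o=manip.get_obs();s=wview(manip.snapshot("wrist"),o)
cv2.imwrite("pics/w6.png",s["img"][:,:,::-1])
snap("scene","s6.png")
plan((.4805,.3517,.106),124.3);print(o["q"].round(1))
```

```text
{'t': 7.6, 'pos': array([0.4773, 0.3542, 0.1391]), 'ydir': np.float64(124.51), 'tilt_x': array([ 8.e-04,  3.e-04, -1.e+00]), 'shift_cm': array([ 3.31, -0.39,  0.12]), 'q7': np.float64(50.0), 'F': array([ 0. ,  0.5, -5.1]), 'w': 0.108, 'roll': np.float64(0.21)}
[  4.5  45.3 -62.9 101.5  45.5  62.6  50.1]
```

View pics/w6.png

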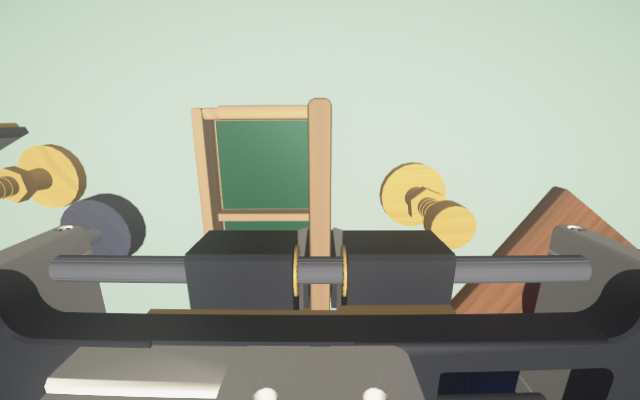

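View pics/s6.png

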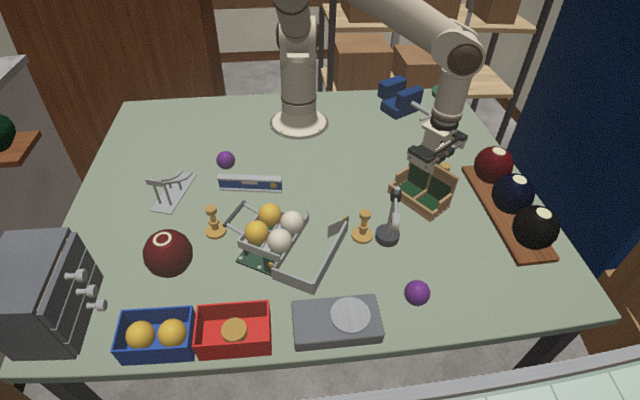

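Run:
```python
from h import *
o=manip.get_obs();s=wview(manip.snapshot("wrist"),o)
M=R.from_euler('xyz',o["tcp_rot"],degrees=True).as_matrix()
z=o["eef_pos"][2]+.009
for uv,zz in [((319.5,99),z),((319,230),z),((193,110),z-.084),((205,225),z-.084)]:
    print((M.T@(ray_z(s,uv,zz)-o["eef_pos"])).round(4))
print(M[:,1].round(3),M[:,2].round(3))
```

```text
[-0.0091  0.0001 -0.078 ]
[-0.009  -0.0002 -0.0229]
[ 0.075  -0.0857 -0.0773]
[ 0.075  -0.0857  0.0052]
[-0.567  0.824 -0.   ] [0.824 0.567 0.001]
```

Request:
{"fn": "step_arm", "kwargs": {
  "commands": [
    [[0, -1.8, -2.4], 0],
    [[0, -1.8, -2.4], 0],
    [[0, -1.8, -2.4], 0],
    [[0, -1.8, -2.4], 0],
    [[0, 0, 0], 4]
  ]
}}

```text
time: 8.15
eef_pos: [0.4372, 0.2347, 0.1369]
tcp_rot: [-150.7, 89.6, -120.4]
force: [0.3, 0.5, -5.0]
width: 0.108
```

Run:
```python
from h import *
plan((.464,.131,.139),59.7);print(manip.get_obs()["q"].round(1))
```

```text
{'t': 8.15, 'pos': array([0.4372, 0.2347, 0.1369]), 'ydir': np.float64(120.25), 'tilt_x': array([-0.0037, -0.0063, -1.    ]), 'shift_cm': array([ -0.15, -10.31,  -2.91]), 'q7': np.float64(51.6), 'F': array([ 0.3,  0.5, -5. ]), 'w': 0.108, 'roll': np.float64(60.55)}
[ 19.9  38.3 -66.6 115.   43.   56.7  51.6]
```

Request:
{"fn": "step_arm", "kwargs": {
  "commands": [
    [[0, 0, 0], 8.5],
    [[0, 0, 0], 8.5],
    [[0, 0, 0], 8.5],
    [[0, 0, 0], 8.5],
    [[0, 0, 0], 8.5]
  ]
}}

```text
time: 8.65
eef_pos: [0.4385, 0.2402, 0.1385]
tcp_rot: [-142.2, 90.0, -154.5]
force: [0.4, 0.4, -4.5]
width: 0.104
```

Request:
{"fn": "step_arm", "kwargs": {
  "commands": [
    [[0, 0, 0], 8.5],
    [[0, 0, 0], 8.5],
    [[0, 0, 0], 1.0],
    [[0, 0, 0], 0]
  ]
}}

```text
time: 9.05
eef_pos: [0.4386, 0.2404, 0.1386]
tcp_rot: [-45.1, 90.0, -74.9]
force: [-0.1, -0.3, -4.4]
width: 0.104
```

Run:
```python
from h import *
plan((.464,.131,.139),59.7);print(manip.get_obs()["q"].round(1))
```

```text
{'t': 9.05, 'pos': array([0.4386, 0.2404, 0.1386]), 'ydir': np.float64(60.23), 'tilt_x': array([ 1.e-04, -5.e-04, -1.e+00]), 'shift_cm': array([-0.03, -8.24,  7.64]), 'q7': np.float64(0.4), 'F': array([-0.1, -0.3, -4.4]), 'w': 0.104, 'roll': np.float64(0.53)}
[ 11.2  30.5 -53.5 114.9  32.   50.4   0.4]
```

Request:
{"fn": "step_arm", "kwargs": {
  "commands": [
    [[0, -4.2, 0], 0.5],
    [[0, -4.0, 1.5], 0],
    [[0, 0, 3.0], 0],
    [[0, 0, 2.5], 0],
    [[0, 0, 0], 0]
  ]
}}

```text
time: 9.55
eef_pos: [0.4613, 0.1313, 0.1389]
tcp_rot: [30.0, 89.9, -0.7]
force: [-1.3, 0.2, -3.4]
width: 0.108
```

Run:
```python
from h import *
plan((.464,.131,.139),59.7);print(manip.get_obs()["q"].round(1))
snap("top","t7.png");snap("scene","s7.png")
t=cv2.imread("pics/t7.png");cv2.imwrite("pics/t7a.png",cv2.resize(t[110:260,210:410],None,fx=4,fy=4,interpolation=cv2.INTER_CUBIC))
t=cv2.imread("pics/s7.png");cv2.imwrite("pics/s7a.png",cv2.resize(t[120:290,240:440],None,fx=4,fy=3.5,interpolation=cv2.INTER_CUBIC))
```

```text
{'t': 9.55, 'pos': array([0.4613, 0.1313, 0.1389]), 'ydir': np.float64(59.39), 'tilt_x': array([ 0.0025, -0.    , -1.    ]), 'shift_cm': array([-0.01,  0.11,  0.25]), 'q7': np.float64(12.7), 'F': array([-1.3,  0.2, -3.4]), 'w': 0.108, 'roll': np.float64(-0.31)}
[ 25.3  28.5 -54.1 117.7  30.9  48.9  12.7]
```

View pics/t7a.png

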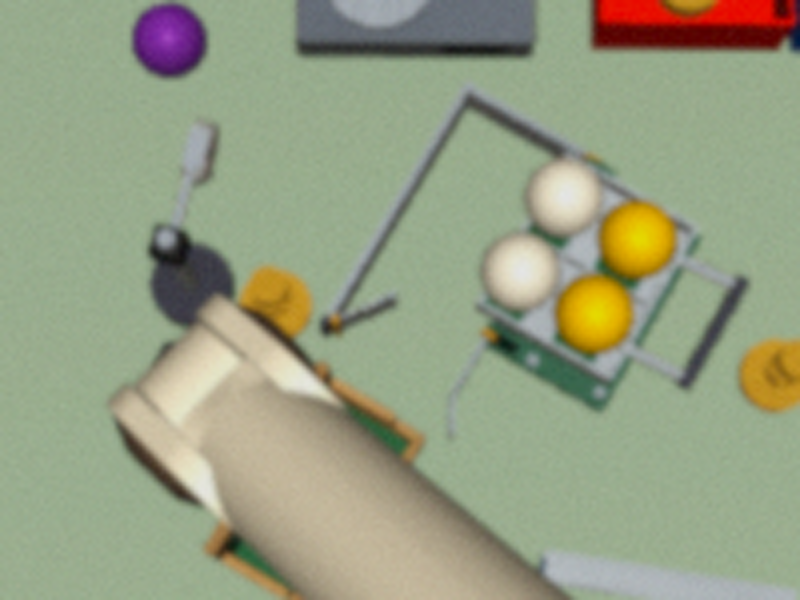

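View pics/s7a.png

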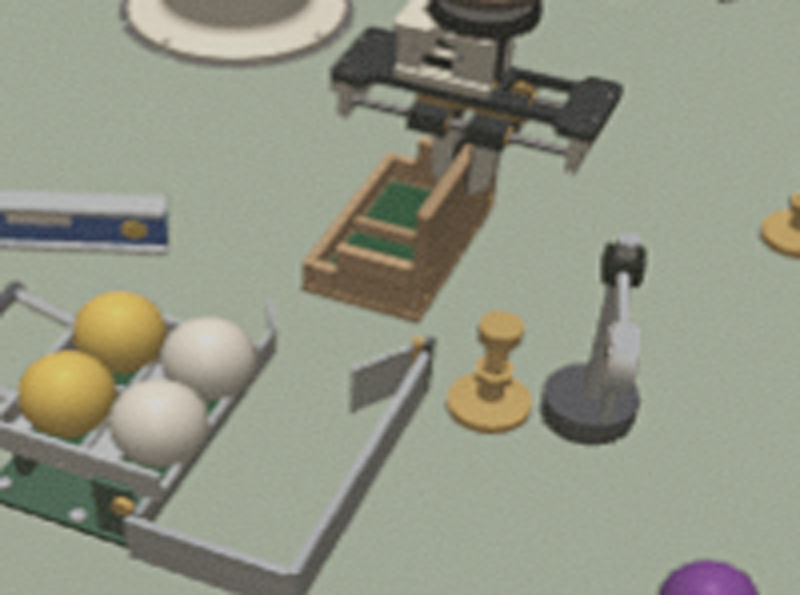

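Request:
{"fn": "step_arm", "kwargs": {
  "commands": [
    [[1.2, 0.4, 0], -0.3],
    [[1.2, 0, 0], 0],
    [[0.4, 0, 0], 0],
    [[0, 0, 0], 0]
  ]
}}

```text
time: 10.05
eef_pos: [0.4587, 0.1382, 0.1098]
tcp_rot: [-149.1, 89.9, -179.2]
force: [0.0, 0.6, -5.1]
width: 0.106
```

```bash
cat >> h.py <<'E'
H=np.array([.6721,-.0389]);YB=np.radians(-120.3)
UX=np.array([np.cos(YB),np.sin(YB)]);UY=np.array([-UX[1],UX[0]])
def bay():
    o=manip.get_obs();d=o["eef_pos"][:2]-H
    print("t",round(float(o["time"]),2),"TCP bay x,y,z mm",(d@UX*1e3).round(1),(d@UY*1e3).round(1),(o["eef_pos"][2]*1e3).round(1),"F",o["force"].round(1),"q",o["q"].round(0),"w",round(float(o["width"]),3))
E
python3 - <<'E'
from h import *
bay();plan((.464,.131,.139),59.7)
s=snap("scene","s8.png");cv2.imwrite("pics/s8a.png",cv2.resize(s["img"][140:290,240:400,::-1],None,fx=5,fy=4,interpolation=cv2.INTER_CUBIC)[:600,:800])
E
```

```text
t 10.05 TCP bay x,y,z mm -45.3 -273.6 109.8 F [ 0.   0.6 -5.1] q [ 22.  31. -52. 119.  34.  46.  10.] w 0.106
{'t': 10.05, 'pos': array([0.4587, 0.1382, 0.1098]), 'ydir': np.float64(59.95), 'tilt_x': array([-0.0019, -0.    , -1.    ]), 'shift_cm': array([-2.92, -0.36,  0.81]), 'q7': np.float64(9.9), 'F': array([ 0. ,  0.6, -5.1]), 'w': 0.106, 'roll': np.float64(0.25)}
```

View pics/s8a.png

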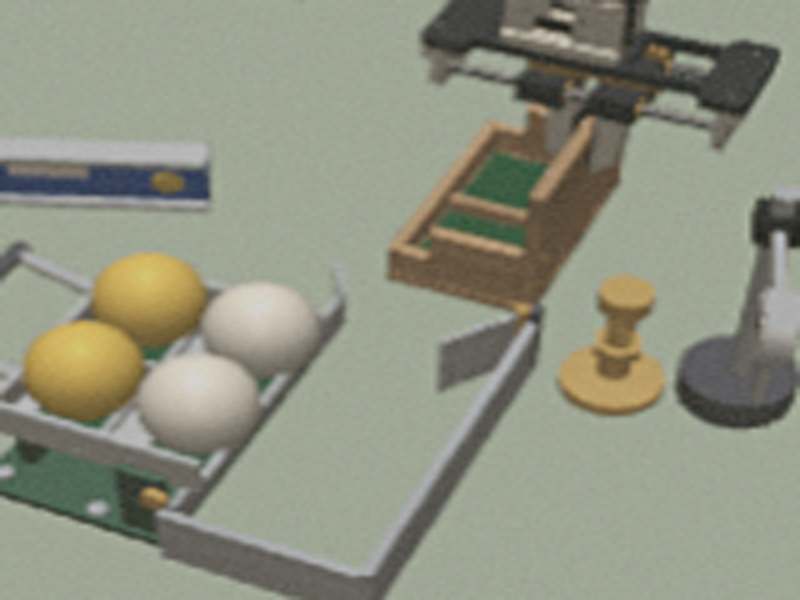

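Run:
```python
from h import *
s=manip.snapshot("scene")
C=lambda u,v:np.array([240+(u+.5)/5-.5,140+(v+.5)/4-.5])
def b(n,u,v,z):
    p=ray_z(s,C(u,v),z)[:2]-H;print(n,(p@UX*1e3).round(1),(p@UY*1e3).round(1))
b("box +x lead bottom",389,279,.001);b("box -x lead bottom",528,304,.001)
b("box +x lead top34",390,251,.034);
b("fence inner corner top .05 (exp -60,84)",360,576,.05)
b("fence inner top near gate(-60)",522,335,.05)
b("guide kink (51,-136)",340,303,.03)
b("guide other",260,395,.03)
b("gate tip top (-?, -95)",440,345,.062)
b("pin",525,308,.062)
```

```text
box +x lead bottom 39.5 -186.2
box -x lead bottom -46.2 -197.1
box +x lead top34 38.0 -182.8
fence inner corner top .05 (exp -60,84) -68.4 92.6
fence inner top near gate(-60) -67.8 -122.5
guide kink (51,-136) 43.8 -125.6
guide other 46.5 -29.0
gate tip top (-?, -95) -34.4 -84.8
pin -63.4 -136.1
```

Request:
{"fn": "step_arm", "kwargs": {
  "commands": [
    [[0.1, 0, 0], 0],
    [[0, 0, 0], 0]
  ]
}}

```text
time: 10.35
eef_pos: [0.4598, 0.1374, 0.1097]
tcp_rot: [-36.7, 90.0, -66.9]
force: [0.6, -0.6, -5.3]
width: 0.111
```

Request:
{"fn": "step_arm", "kwargs": {
  "commands": [
    [[0.15, 0, 1.0], 0],
    [[0, 0, 1.5], 0],
    [[0, 0, 1.5], 0],
    [[0, 0, 1.0], 0]
  ]
}}

```text
time: 10.75
eef_pos: [0.5037, 0.1129, 0.109]
tcp_rot: [134.8, 89.9, 104.6]
force: [-8.4, 4.8, 9.5]
width: 0.103
```

Run:
```python
from h import *
bay();plan((.464,.131,.139),59.7)
```

```text
t 10.75 TCP bay x,y,z mm -46.1 -222.0 109.0 F [-8.4  4.8  9.5] q [ 24.  34. -50. 114.  35.  48.  14.] w 0.103
{'t': 10.75, 'pos': array([0.5037, 0.1129, 0.109 ]), 'ydir': np.float64(59.79), 'tilt_x': array([-3.0e-04,  1.1e-03, -1.0e+00]), 'shift_cm': array([-3.  , -0.43, -4.34]), 'q7': np.float64(14.2), 'F': array([-8.4,  4.8,  9.5]), 'w': 0.103, 'roll': np.float64(0.09)}
```

Request:
{"fn": "step_arm", "kwargs": {
  "commands": [
    [[-0.08, 0, 1.5], 0],
    [[0, 0, 1.5], 0],
    [[0, 0, 1.5], 0],
    [[0, 0, 1.0], 0]
  ]
}}

```text
time: 11.15
eef_pos: [0.5469, 0.0876, 0.1096]
tcp_rot: [-165.9, 89.5, 164.0]
force: [-11.9, 2.9, 8.8]
width: 0.106
```

Run:
```python
from h import *
bay()
s=snap("scene","s9.png");cv2.imwrite("pics/s9a.png",cv2.resize(s["img"][140:290,240:400,::-1],None,fx=5,fy=4,interpolation=cv2.INTER_CUBIC)[:600,:800])
```

```text
t 11.15 TCP bay x,y,z mm -46.0 -171.9 109.6 F [-11.9   2.9   8.8] q [ 26.  37. -49. 108.  36.  52.  19.] w 0.106
```

View pics/s9a.png

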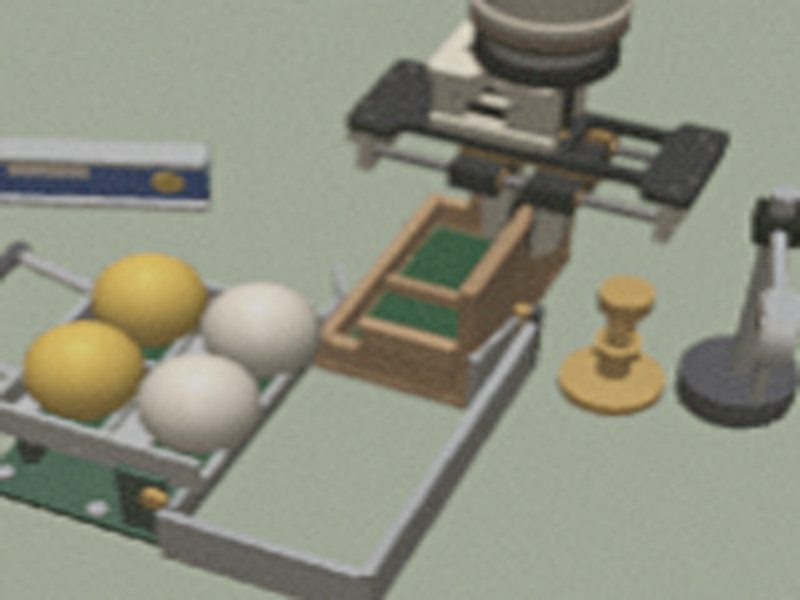

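Request:
{"fn": "step_arm", "kwargs": {
  "commands": [
    [[-0.03, 0, 1.5], 0],
    [[0, 0, 1.5], 0],
    [[0, 0, 1.0], 0]
  ]
}}

```text
time: 11.5
eef_pos: [0.5851, 0.0633, 0.1091]
tcp_rot: [-126.6, 89.9, -156.8]
force: [-8.3, 1.7, 7.6]
width: 0.106
```

Run:
```python
from h import *
bay()
s=snap("top","t10.png");cv2.imwrite("pics/t10a.png",cv2.resize(s["img"][110:260,230:430,::-1],None,fx=4,fy=4,interpolation=cv2.INTER_CUBIC)[:600,:800])
```

```text
t 11.5 TCP bay x,y,z mm -44.3 -126.7 109.1 F [-8.3  1.7  7.6] q [ 26.  40. -48. 103.  36.  54.  22.] w 0.106
```

View pics/t10a.png

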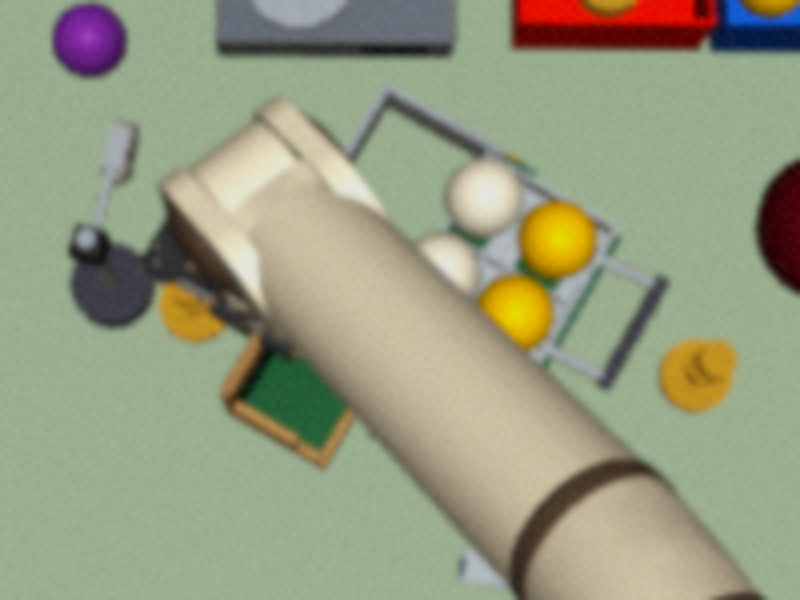

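Request:
{"fn": "step_arm", "kwargs": {
  "commands": [
    [[-0.02, 0, 1.5], 0],
    [[0, 0, 1.5], 0],
    [[0, 0, 1.5], 0],
    [[0, 0, 1.5], 0]
  ]
}}

```text
time: 11.95
eef_pos: [0.6362, 0.034, 0.1092]
tcp_rot: [-138.8, 89.8, -169.0]
force: [-6.3, 1.7, 3.0]
width: 0.107
```

Run:
```python
from h import *
bay()
s=snap("scene","s11.png");cv2.imwrite("pics/s11a.png",cv2.resize(s["img"][140:290,240:400,::-1],None,fx=5,fy=4,interpolation=cv2.INTER_CUBIC)[:600,:800])
```

```text
t 11.95 TCP bay x,y,z mm -44.8 -67.8 109.2 F [-6.3  1.7  3. ] q [ 27.  44. -47.  96.  37.  57.  27.] w 0.107
```

View pics/s11a.png

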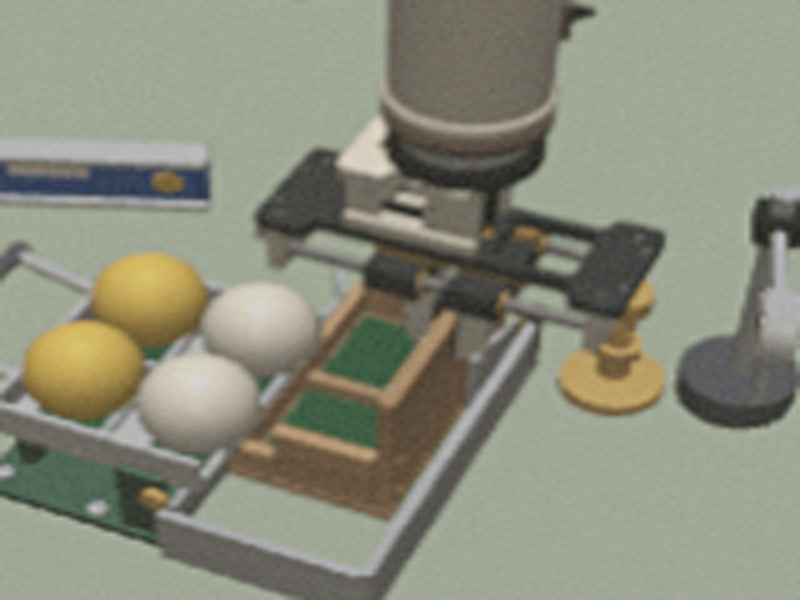

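Request:
{"fn": "step_arm", "kwargs": {
  "commands": [
    [[0, 0, 1.5], 0],
    [[0, 0, 1.5], 0],
    [[0, 0, 1.5], 0],
    [[0, 0, 0.5], 0]
  ]
}}

```text
time: 12.4
eef_pos: [0.6805, 0.0077, 0.1091]
tcp_rot: [-105.6, 89.9, -135.9]
force: [-7.6, 1.4, 5.3]
width: 0.108
```

Run:
```python
from h import *
bay()
s=snap("scene","s12.png");cv2.imwrite("pics/s12a.png",cv2.resize(s["img"][140:290,240:400,::-1],None,fx=5,fy=4,interpolation=cv2.INTER_CUBIC)[:600,:800])
```

```text
t 12.4 TCP bay x,y,z mm -44.4 -16.3 109.1 F [-7.6  1.4  5.3] q [ 27.  47. -46.  89.  37.  60.  31.] w 0.108
```

View pics/s12a.png

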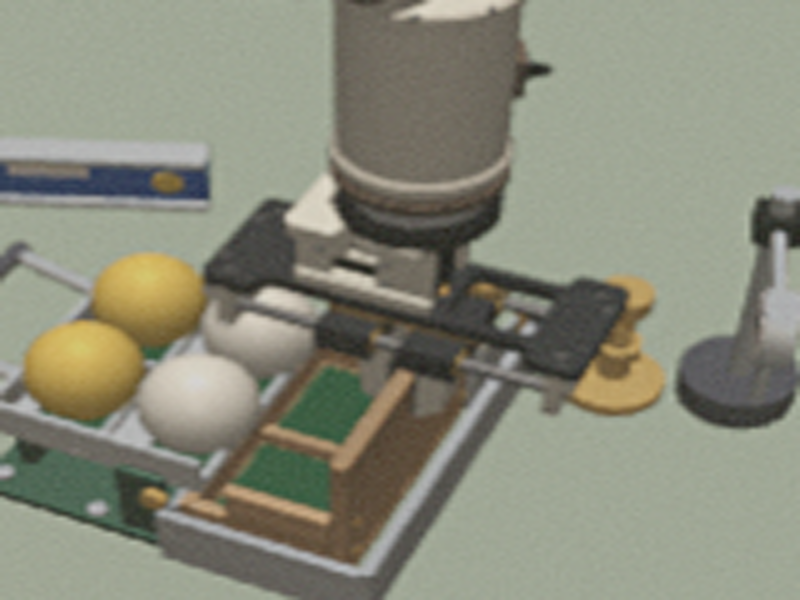

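Request:
{"fn": "step_arm", "kwargs": {
  "commands": [
    [[0, 0, 0.4], 0],
    [[0, 0, 0.4], 0],
    [[0, 0, 0.2], 0]
  ]
}}

```text
time: 12.75
eef_pos: [0.688, 0.0043, 0.1092]
tcp_rot: [-133.3, 89.9, -163.4]
force: [-5.1, 0.8, 1.0]
width: 0.104
```

Run:
```python
from h import *
bay()
```

```text
t 12.75 TCP bay x,y,z mm -45.3 -8.1 109.2 F [-5.1  0.8  1. ] q [ 27.  48. -46.  88.  37.  60.  31.] w 0.104
```

Request:
{"fn": "step_arm", "kwargs": {
  "commands": [
    [[0, 0, 0.3], 0],
    [[0, 0, 0.2], 0],
    [[0, 0, 0], 0]
  ]
}}

```text
time: 13.05
eef_pos: [0.6931, 0.002, 0.1092]
tcp_rot: [162.4, 90.0, 132.2]
force: [-2.7, 0.1, -2.8]
width: 0.101
```

Run:
```python
from h import *
bay()
s=snap("scene","s13.png");cv2.imwrite("pics/s13a.png",cv2.resize(s["img"][210:300,260:360,::-1],None,fx=6,fy=6,interpolation=cv2.INTER_CUBIC)[:600,:800])
s=snap("wrist","w13.png")
```

```text
t 13.05 TCP bay x,y,z mm -45.9 -2.5 109.2 F [-2.7  0.1 -2.8] q [ 27.  48. -46.  87.  37.  61.  32.] w 0.101
```

View pics/s13a.png

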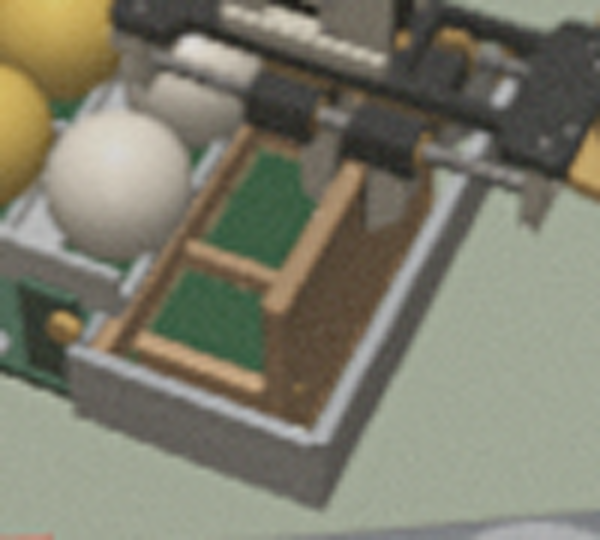

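View pics/w13.png

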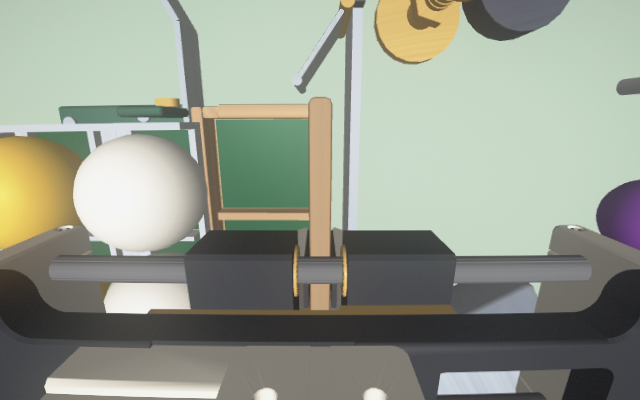

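Run:
```python
from h import *
o=manip.get_obs();s=wview(manip.snapshot("wrist"),o)
cv2.imwrite("pics/w14.png",cv2.resize(s["img"][60:140,170:370,::-1],None,fx=4,fy=4,interpolation=cv2.INTER_CUBIC))
def b(n,u,v,z):
    p=ray_z(s,(u,v),z)[:2]-H;print(n,(p@UX*1e3).round(1),(p@UY*1e3).round(1))
b("gate tip",298,82,.062);b("wall end top",260,105,.060);b("board end",320,98,.118);b("lowwall corner",193,109,.034)
b("fence",350,100,.05)
```

```text
gate tip -33.2 -93.8
wall end top -10.5 -81.4
board end -45.8 -81.0
lowwall corner 40.3 -80.4
fence -64.3 -84.9
```

View pics/w14.png

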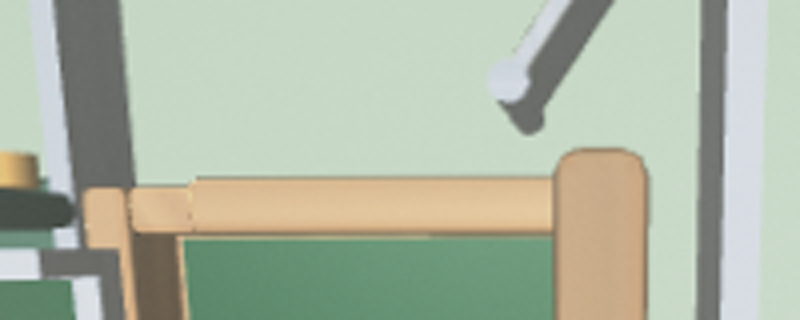

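Request:
{"fn": "step_arm", "kwargs": {
  "commands": [
    [[0.1, 0, 0.1], 0],
    [[0, 0, 0], 0]
  ]
}}

```text
time: 13.4
eef_pos: [0.6932, 0.0022, 0.1091]
tcp_rot: [-159.5, 89.9, 170.4]
force: [-7.9, 1.8, 3.5]
width: 0.109
```

Request:
{"fn": "step_arm", "kwargs": {
  "commands": [
    [[0, 0, 0], 0],
    [[0, 0, 0], 0],
    [[0, 0, 0], 0],
    [[0, 0, 0], 0]
  ],
  "claw": 0.35
}}

```text
time: 13.8
eef_pos: [0.6948, 0.001, 0.1089]
tcp_rot: [25.5, 89.9, -4.7]
force: [-0.4, -0.1, 0.9]
width: 0.338
```

Run:
```python
from h import *
bay()
```

```text
t 13.8 TCP bay x,y,z mm -45.9 -0.5 108.9 F [-0.4 -0.1  0.9] q [ 27.  48. -46.  87.  38.  61.  32.] w 0.338
```

Released; force is zero. Rise straight and look.

Request:
{"fn": "step_arm", "kwargs": {
  "commands": [
    [[-1, 0, 0], 0],
    [[-2.5, 0, 0], 0],
    [[-4, 0, 0], 0],
    [[-4, 0, 0], 0],
    [[-4, 0, 0], 0]
  ]
}}

```text
time: 14.3
eef_pos: [0.6941, 0.0014, 0.2659]
tcp_rot: [48.7, 90.0, 18.5]
force: [-0.0, -0.3, -0.1]
width: 0.348
```

Run:
```python
from h import *
bay()
o=manip.get_obs();M=R.from_euler('xyz',o["tcp_rot"],degrees=True).as_matrix();print(M.round(3))
snap("wrist","w15.png")
s=snap("scene","s15.png");cv2.imwrite("pics/s15a.png",cv2.resize(s["img"][170:300,200:360,::-1],None,fx=4.5,fy=4.5,interpolation=cv2.INTER_CUBIC))
```

```text
t 14.3 TCP bay x,y,z mm -45.9 -1.3 265.9 F [-0.  -0.3 -0.1] q [ 29.  40. -51.  80.  31.  74.  36.] w 0.348
[[ 0.001  0.502  0.865]
 [ 0.     0.865 -0.502]
 [-1.     0.001  0.001]]
```

View pics/w15.png

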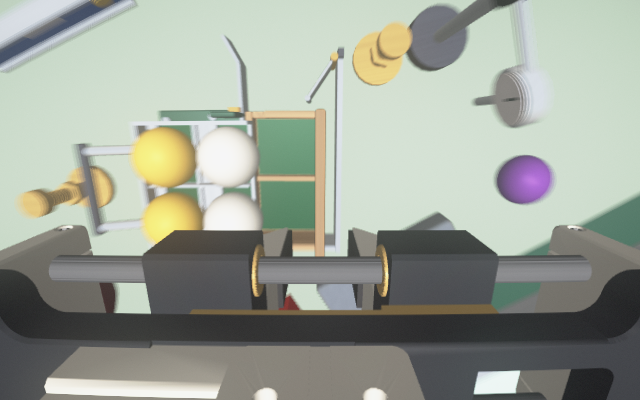

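View pics/s15a.png

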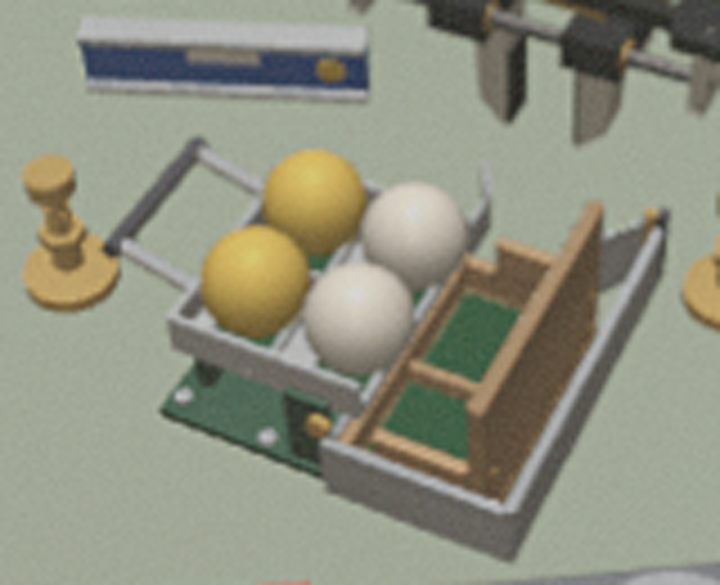

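Run:
```python
from h import *
o=manip.get_obs();s=wview(manip.snapshot("wrist"),o)
cv2.imwrite("pics/w16.png",s["img"][:,:,::-1]);cv2.imwrite("pics/w16a.png",cv2.resize(s["img"][90:260,10:280,::-1],None,fx=2.9,fy=2.9,interpolation=cv2.INTER_CUBIC))
def pb(P): 
    w=H+P[0]*UX+P[1]*UY; return proj(s,[[w[0],w[1],P[2]]])[0].round(1)
print("pred handle ends",pb((.207,.05,.09)),pb((.207,-.05,.09)),"yellow",pb((.119,-.0345,.0895)))
```

```text
pred handle ends [ 96.3 227.6] [ 77.9 139.2] yellow [161.2 153.2]
```

View pics/w16a.png

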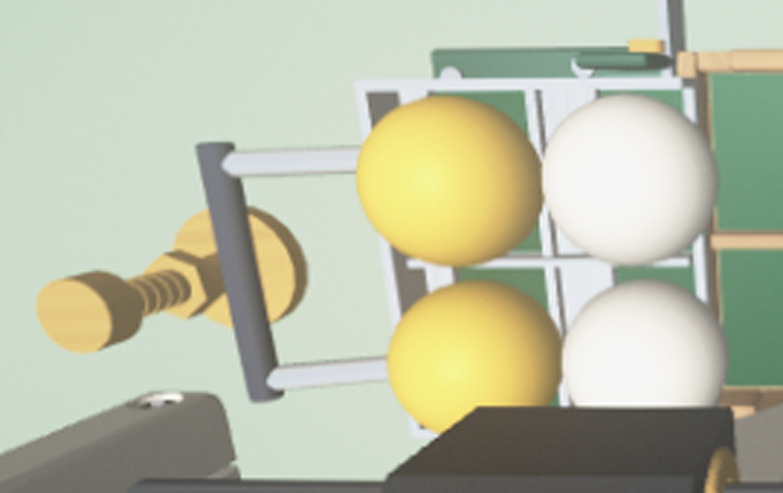

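Request:
{"fn": "step_arm", "kwargs": {
  "commands": [
    [[0, -4.2, 0], 0],
    [[0, -4.2, 0], 0],
    [[0, -4.2, 0], 0],
    [[0, -4.2, 0], 0],
    [[0, -4.0, 0], 0]
  ]
}}

```text
time: 14.95
eef_pos: [0.5877, -0.1803, 0.2624]
tcp_rot: [-151.2, 89.9, 178.6]
force: [1.2, -0.6, 1.1]
width: 0.35
```

Request:
{"fn": "step_arm", "kwargs": {
  "commands": [
    [[0, -4.0, 0], 0],
    [[0, 0, 0], 0],
    [[0, 0, 0], 0]
  ]
}}

```text
time: 15.25
eef_pos: [0.5682, -0.2147, 0.2626]
tcp_rot: [-163.8, 89.9, 165.9]
force: [0.0, -0.4, -0.3]
width: 0.35
```

Run:
```python
from h import *
bay();plan((.5697,-.2142,.2),59.7)
o=manip.get_obs();s=wview(manip.snapshot("wrist"),o)
cv2.imwrite("pics/w17.png",s["img"][:,:,::-1])
def pb(P): 
    w=H+P[0]*UX+P[1]*UY; return proj(s,[[w[0],w[1],P[2]]])[0].round(1)
print("pred handle ends",pb((.207,.05,.09)),pb((.207,-.05,.09)),"yellow",pb((.119,-.0345,.0895)))
```

```text
t 15.25 TCP bay x,y,z mm 204.2 -1.0 262.6 F [ 0.  -0.4 -0.3] q [ 56.  31. -54.  94.  27.  69.  57.] w 0.35
{'t': 15.25, 'pos': array([ 0.5682, -0.2147,  0.2626]), 'ydir': np.float64(59.62), 'tilt_x': array([-1.5e-03,  4.0e-04, -1.0e+00]), 'shift_cm': array([6.26, 0.12, 0.11]), 'q7': np.float64(56.6), 'F': array([ 0. , -0.4, -0.3]), 'w': 0.35, 'roll': np.float64(-0.08)}
pred handle ends [317.5 234.3] [317.1 142.3] yellow [402.2 157.4]
```

View pics/w17.png

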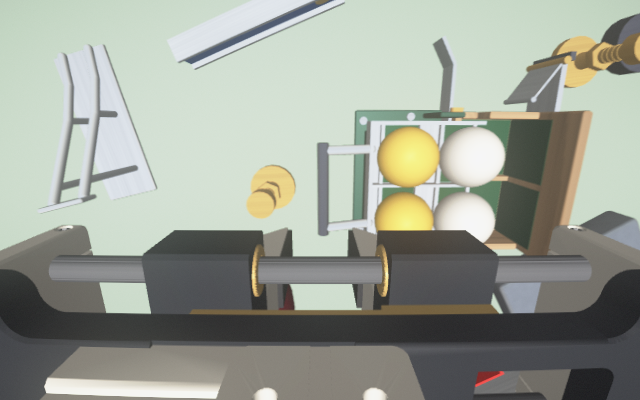

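Request:
{"fn": "step_arm", "kwargs": {
  "commands": [
    [[2, 0.3, 0.1], 0],
    [[4, 0, 0], 0],
    [[4, 0, 0], 0],
    [[0, 0, 0], 0],
    [[0, 0, 0], 0]
  ],
  "claw": 0.28
}}

```text
time: 15.8
eef_pos: [0.5723, -0.209, 0.1637]
tcp_rot: [143.3, 89.9, 113.3]
force: [1.1, -0.5, 1.2]
width: 0.281
```

Run:
```python
from h import *
bay()
snap("wrist","w18.png")
s=snap("scene","s18.png");cv2.imwrite("pics/s18a.png",cv2.resize(s["img"][120:290,170:370,::-1],None,fx=3.5,fy=3.5,interpolation=cv2.INTER_CUBIC))
```

```text
t 15.8 TCP bay x,y,z mm 197.2 -0.4 163.7 F [ 1.1 -0.5  1.2] q [ 53.  37. -49.  99.  32.  59.  52.] w 0.281
```

View pics/w18.png

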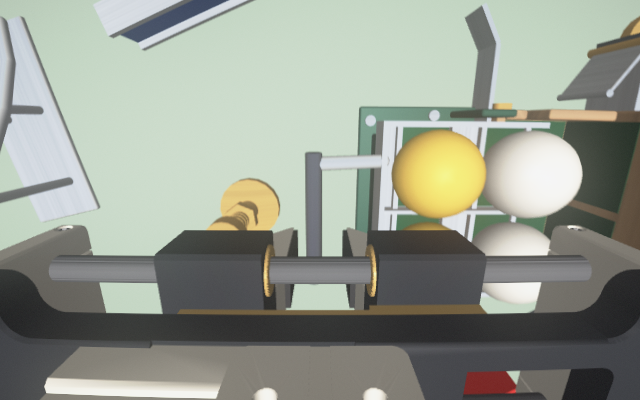

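View pics/s18a.png

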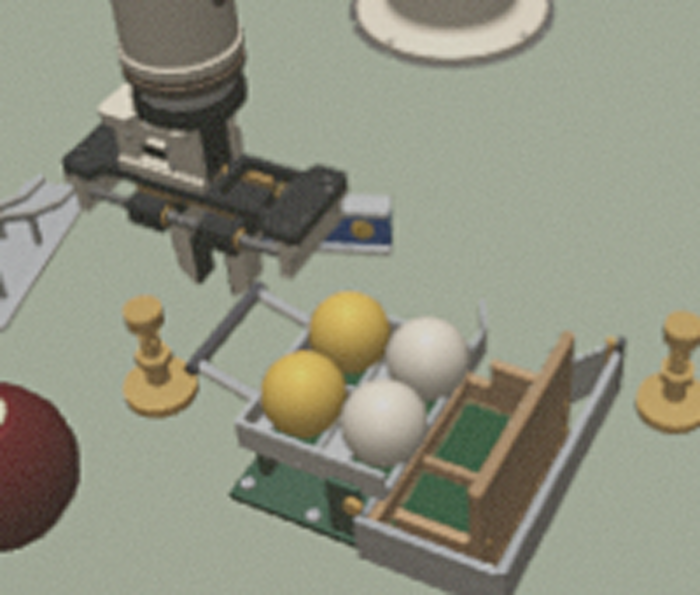

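Request:
{"fn": "step_arm", "kwargs": {
  "commands": [
    [[1, -0.4, 0], 0],
    [[2, 0, 0], 0],
    [[0, 0, 0], 0]
  ]
}}

```text
time: 16.2
eef_pos: [0.5684, -0.2151, 0.1322]
tcp_rot: [-150.1, 89.9, 179.7]
force: [0.0, 0.5, -1.3]
width: 0.276
```

Run:
```python
from h import *
bay()
s=snap("wrist","w19.png")
```

```text
t 16.2 TCP bay x,y,z mm 204.4 -0.6 132.2 F [ 0.   0.5 -1.3] q [ 52.  39. -48. 100.  34.  57.  51.] w 0.276
```

View pics/w19.png

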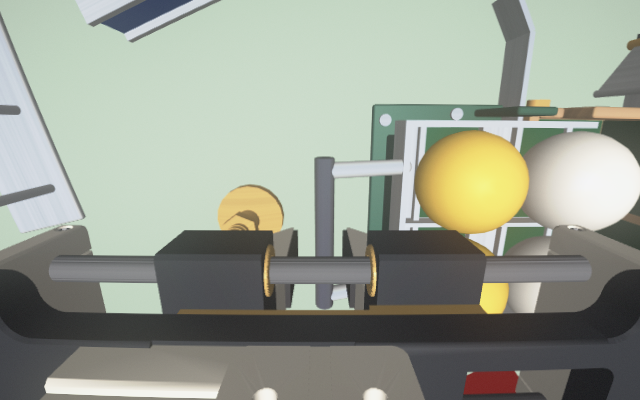

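Request:
{"fn": "step_arm", "kwargs": {
  "commands": [
    [[1.5, 0.2, 0], 0],
    [[2.3, 0, 0], 0],
    [[0, 0, 0], 0]
  ]
}}

```text
time: 16.55
eef_pos: [0.5691, -0.2124, 0.0931]
tcp_rot: [-168.4, 89.8, 161.5]
force: [-0.9, -0.2, -0.2]
width: 0.278
```

Run:
```python
from h import *
bay()
s=snap("wrist","w20.png")
s=snap("scene","s20.png");cv2.imwrite("pics/s20a.png",cv2.resize(s["img"][120:290,170:370,::-1],None,fx=3.5,fy=3.5,interpolation=cv2.INTER_CUBIC))
```

```text
t 16.55 TCP bay x,y,z mm 201.8 -1.4 93.1 F [-0.9 -0.2 -0.2] q [ 51.  42. -46. 101.  37.  53.  49.] w 0.278
```

View pics/w20.png

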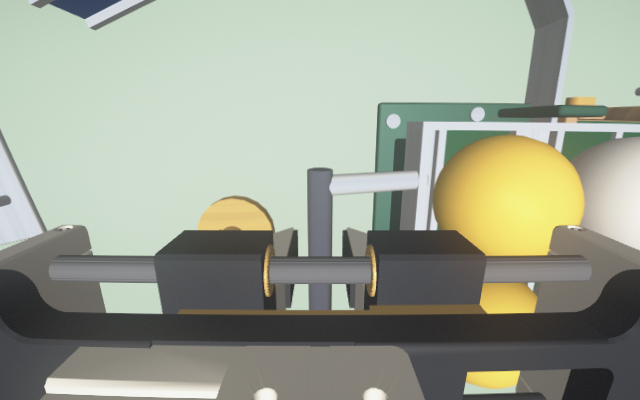

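View pics/s20a.png

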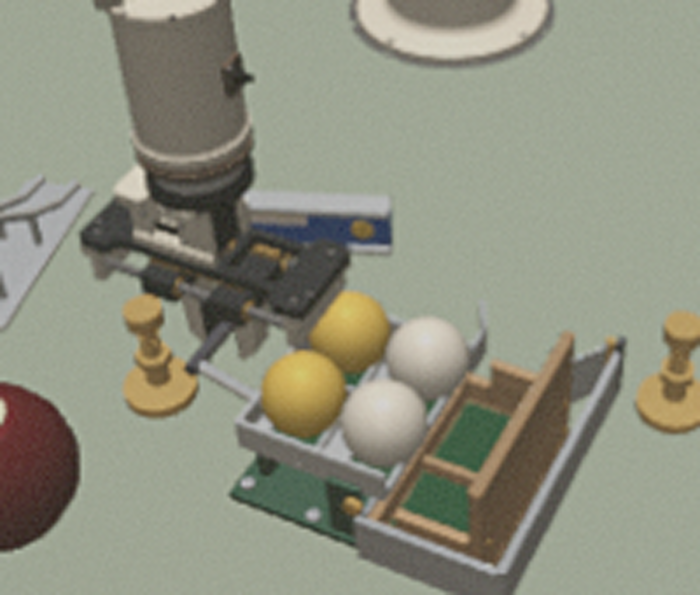

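Request:
{"fn": "step_arm", "kwargs": {
  "commands": [
    [[0, 0, 0], 0],
    [[0, 0, 0], 0],
    [[0, 0, 0], 0],
    [[0, 0, 0], 0]
  ],
  "claw": 0,
  "squeeze": 15
}}

```text
time: 17.05
eef_pos: [0.5712, -0.2136, 0.0965]
tcp_rot: [-27.6, 89.9, -57.8]
force: [-2.0, -0.9, 4.9]
width: 0.124
```

Run:
```python
from h import *
bay()
x0,z0=152,40
for th in np.arange(0,.56,.04):
    c,s=np.cos(th),np.sin(th);print(round(th,2),"dx",round(152*c-40*s-152,1),"dz",round(152*s+40*c-40,1))
```

```text
t 17.05 TCP bay x,y,z mm 201.7 1.0 96.5 F [-2.  -0.9  4.9] q [ 51.  42. -46. 101.  37.  53.  49.] w 0.124
0.0 dx 0.0 dz 0.0
0.04 dx -1.7 dz 6.0
0.08 dx -3.7 dz 12.0
0.12 dx -5.9 dz 17.9
0.16 dx -8.3 dz 23.7
0.2 dx -11.0 dz 29.4
0.24 dx -13.9 dz 35.0
0.28 dx -17.0 dz 40.4
0.32 dx -20.3 dz 45.8
0.36 dx -23.8 dz 51.0
0.4 dx -27.6 dz 56.0
0.44 dx -31.5 dz 60.9
0.48 dx -35.6 dz 65.7
0.52 dx -40.0 dz 70.2
0.56 dx -44.5 dz 74.6
```

Request:
{"fn": "step_arm", "kwargs": {
  "commands": [
    [[-0.6, 0.17, 0], 0],
    [[-0.6, 0.2, 0], 0],
    [[-0.6, 0.22, 0], 0],
    [[-0.58, 0.24, 0], 0],
    [[-0.57, 0.27, 0], 0]
  ]
}}

```text
time: 17.55
eef_pos: [0.5763, -0.2046, 0.1255]
tcp_rot: [-62.4, 89.9, -92.6]
force: [1.9, -5.3, -2.9]
width: 0.124
```

Run:
```python
from h import *
bay()
s=snap("scene","s21.png");cv2.imwrite("pics/s21a.png",cv2.resize(s["img"][120:290,170:370,::-1],None,fx=3.5,fy=3.5,interpolation=cv2.INTER_CUBIC))
```

```text
t 17.55 TCP bay x,y,z mm 191.4 0.9 125.5 F [ 1.9 -5.3 -2.9] q [ 51.  40. -47. 100.  35.  56.  50.] w 0.124
```

View pics/s21a.png

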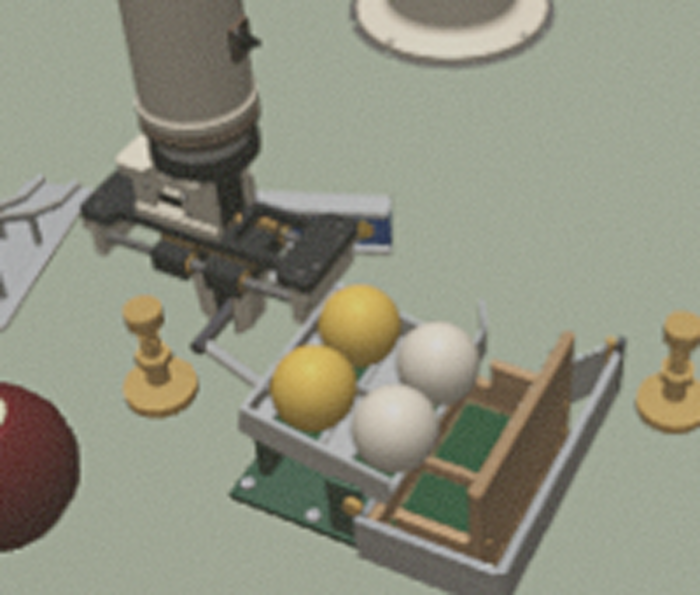

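Request:
{"fn": "step_arm", "kwargs": {
  "commands": [
    [[-0.56, 0.27, 0], 0],
    [[-0.54, 0.3, 0], 0],
    [[-0.54, 0.32, 0], 0],
    [[-0.52, 0.34, 0], 0],
    [[0, 0, 0], 0]
  ]
}}

```text
time: 18.1
eef_pos: [0.5825, -0.1939, 0.1478]
tcp_rot: [-61.4, 89.8, -91.7]
force: [0.0, -5.0, -0.1]
width: 0.125
```

Run:
```python
from h import *
bay()
s=snap("scene","s22.png");cv2.imwrite("pics/s22a.png",cv2.resize(s["img"][120:290,170:370,::-1],None,fx=3.5,fy=3.5,interpolation=cv2.INTER_CUBIC))
```

```text
t 18.1 TCP bay x,y,z mm 179.0 0.9 147.8 F [ 0.  -5.  -0.1] q [ 50.  39. -48.  99.  34.  58.  49.] w 0.125
```

View pics/s22a.png

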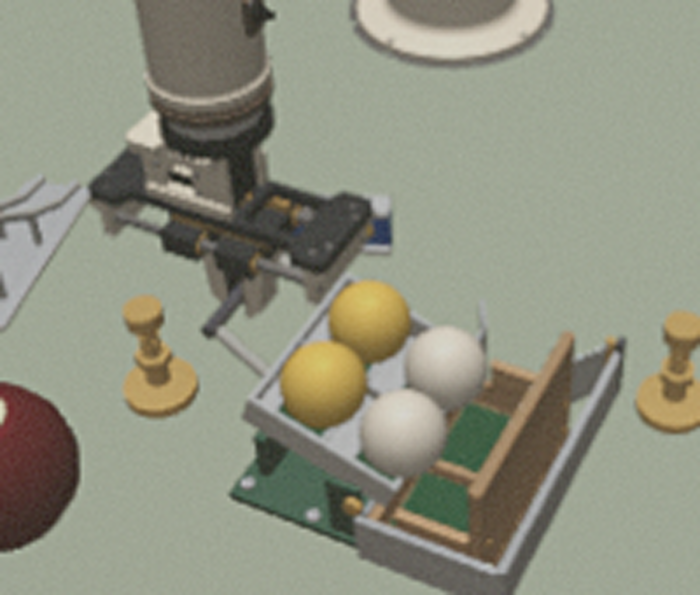

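Request:
{"fn": "step_arm", "kwargs": {
  "commands": [
    [[-0.25, 0.18, 0], 0],
    [[-0.25, 0.18, 0], 0],
    [[-0.25, 0.19, 0], 0],
    [[-0.25, 0.19, 0], 0],
    [[0, 0, 0], 0]
  ]
}}

```text
time: 18.65
eef_pos: [0.586, -0.1879, 0.1576]
tcp_rot: [-68.2, 89.8, -98.4]
force: [-0.3, -6.0, 0.5]
width: 0.124
```

Run:
```python
from h import *
bay()
s=snap("scene","s23.png");cv2.imwrite("pics/s23a.png",cv2.resize(s["img"][120:290,170:370,::-1],None,fx=3.5,fy=3.5,interpolation=cv2.INTER_CUBIC))
```

```text
t 18.65 TCP bay x,y,z mm 172.1 0.8 157.6 F [-0.3 -6.   0.5] q [ 50.  38. -49.  98.  33.  59.  49.] w 0.124
```

View pics/s23a.png

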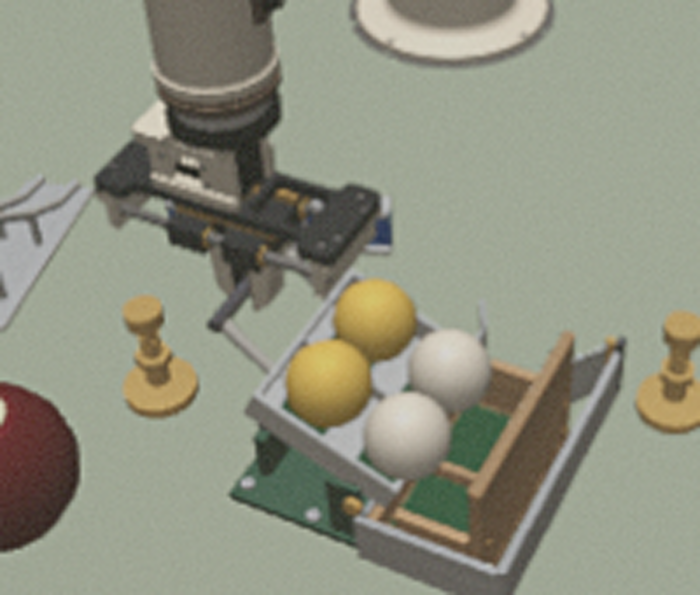

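Request:
{"fn": "step_arm", "kwargs": {
  "commands": [
    [[-0.24, 0.2, 0], 0],
    [[-0.12, 0.1, 0], 0],
    [[0, 0, 0], 0],
    [[0, 0, 0], 0]
  ]
}}

```text
time: 19.1
eef_pos: [0.5873, -0.1856, 0.1608]
tcp_rot: [-74.1, 89.8, -104.4]
force: [-0.9, -6.6, 0.0]
width: 0.125
```

Run:
```python
from h import *
bay()
s=snap("scene","s24.png");cv2.imwrite("pics/s24a.png",cv2.resize(s["img"][120:290,170:370,::-1],None,fx=3.5,fy=3.5,interpolation=cv2.INTER_CUBIC))
```

```text
t 19.1 TCP bay x,y,z mm 169.5 0.8 160.8 F [-0.9 -6.6  0. ] q [ 50.  38. -49.  98.  33.  60.  49.] w 0.125
```

View pics/s24a.png

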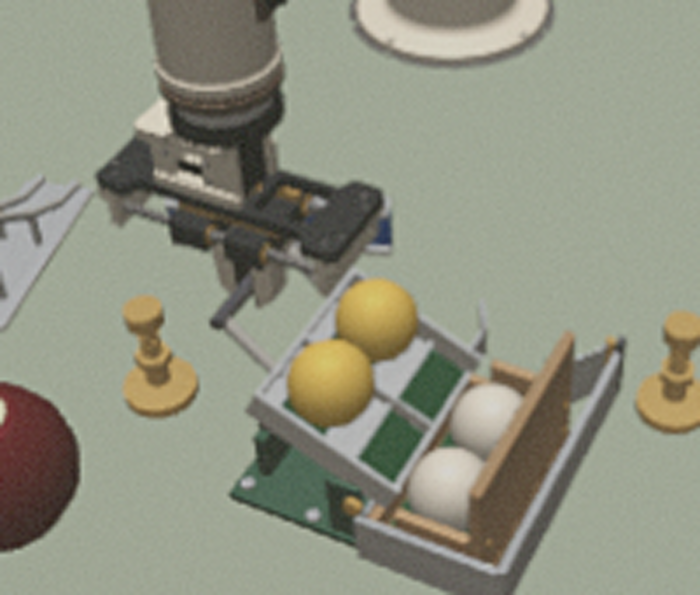

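Request:
{"fn": "step_arm", "kwargs": {
  "commands": [
    [[0, 0, 0], 0],
    [[0, 0, 0], 0],
    [[0.24, -0.2, 0], 0],
    [[0.48, -0.38, 0], 0],
    [[0.5, -0.37, 0], 0]
  ]
}}

```text
time: 19.65
eef_pos: [0.5826, -0.1936, 0.1486]
tcp_rot: [-66.8, 89.9, -97.1]
force: [0.8, -5.6, -0.1]
width: 0.121
```

Request:
{"fn": "step_arm", "kwargs": {
  "commands": [
    [[0.52, -0.35, 0], 0],
    [[0.54, -0.33, 0], 0],
    [[0.54, -0.31, 0], 0],
    [[0.56, -0.29, 0], 0],
    [[0, 0, 0], 0]
  ]
}}

```text
time: 20.15
eef_pos: [0.5763, -0.2045, 0.1261]
tcp_rot: [-65.5, 89.9, -95.8]
force: [1.5, -5.4, -0.8]
width: 0.124
```

Run:
```python
from h import *
bay()
s=snap("scene","s25.png");cv2.imwrite("pics/s25a.png",cv2.resize(s["img"][120:290,170:370,::-1],None,fx=3.5,fy=3.5,interpolation=cv2.INTER_CUBIC))
```

```text
t 20.15 TCP bay x,y,z mm 191.3 0.8 126.1 F [ 1.5 -5.4 -0.8] q [ 51.  40. -47. 100.  35.  56.  50.] w 0.124
```

View pics/s25a.png

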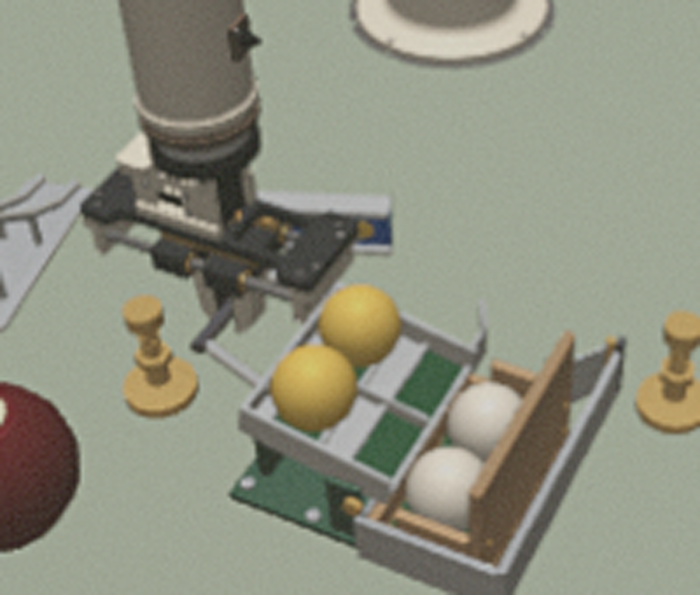

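Down the rest of the way: 30 mm down, 10.5 mm out.

Request:
{"fn": "step_arm", "kwargs": {
  "commands": [
    [[0.57, -0.27, 0], 0],
    [[0.58, -0.24, 0], 0],
    [[0.6, -0.22, 0], 0],
    [[0.6, -0.19, 0], 0],
    [[0.3, -0.08, 0], 0]
  ]
}}

```text
time: 20.7
eef_pos: [0.5714, -0.2129, 0.0996]
tcp_rot: [-62.8, 89.9, -93.1]
force: [1.3, -4.8, -1.6]
width: 0.126
```

Request:
{"fn": "step_arm", "kwargs": {
  "commands": [
    [[0.2, -0.05, 0], 0],
    [[0.1, 0, 0], 0],
    [[0.1, 0, 0], 0],
    [[0, 0, 0], 0]
  ]
}}

```text
time: 21.1
eef_pos: [0.5711, -0.2134, 0.0968]
tcp_rot: [-73.4, 89.9, -103.7]
force: [-1.9, -4.7, 3.6]
width: 0.127
```

Run:
```python
from h import *
bay()
s=snap("scene","s26.png");cv2.imwrite("pics/s26a.png",cv2.resize(s["img"][120:290,170:370,::-1],None,fx=3.5,fy=3.5,interpolation=cv2.INTER_CUBIC))
```

```text
t 21.1 TCP bay x,y,z mm 201.7 0.8 96.8 F [-1.9 -4.7  3.6] q [ 51.  42. -46. 101.  37.  53.  49.] w 0.127
```

View pics/s26a.png

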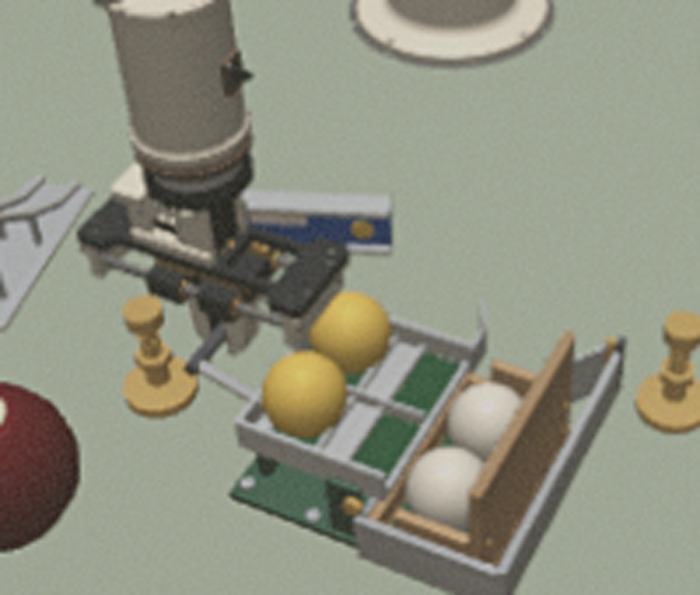

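Request:
{"fn": "step_arm", "kwargs": {
  "commands": [
    [[0, 0, 0], 0],
    [[0, 0, 0], 0],
    [[0, 0, 0], 0],
    [[0, 0, 0], 0]
  ],
  "claw": 0.28
}}

```text
time: 21.55
eef_pos: [0.5713, -0.211, 0.0959]
tcp_rot: [125.4, 89.9, 95.3]
force: [-1.2, -0.2, 0.2]
width: 0.279
```

Run:
```python
from h import *
bay()
snap("wrist","w27.png")
```

```text
t 21.55 TCP bay x,y,z mm 199.4 -0.2 95.9 F [-1.2 -0.2  0.2] q [ 51.  42. -46. 101.  37.  53.  49.] w 0.279
```

View pics/w27.png

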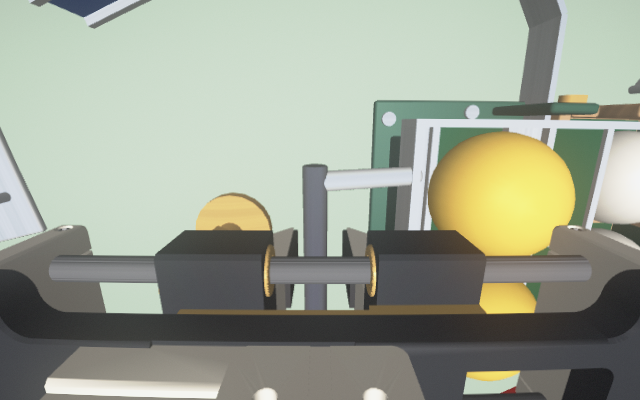

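Bar at column 315, clear of both fingers. Rise straight up.

Request:
{"fn": "step_arm", "kwargs": {
  "commands": [
    [[-1.5, -0.2, 0], 0],
    [[-2.5, 0, 0], 0],
    [[-4, 0, 0], 0],
    [[-4, 0, 0], 0],
    [[-4, 0, 0], 0]
  ]
}}

```text
time: 22.1
eef_pos: [0.5701, -0.2133, 0.2585]
tcp_rot: [47.2, 90.0, 17.0]
force: [1.3, -0.1, -0.5]
width: 0.282
```

Request:
{"fn": "step_arm", "kwargs": {
  "commands": [
    [[0, 0, 0], 0],
    [[0, 0, 0], 0],
    [[0, 0, 0], 0],
    [[0, 0, 0], 0]
  ]
}}

```text
time: 22.5
eef_pos: [0.5693, -0.2137, 0.2546]
tcp_rot: [-170.6, 89.9, 159.3]
force: [0.5, 0.4, 0.6]
width: 0.279
```

Run:
```python
from h import *
bay()
snap("wrist","w28.png")
s=snap("scene","s28.png");cv2.imwrite("pics/s28a.png",cv2.resize(s["img"][130:290,170:430,::-1],None,fx=3,fy=3,interpolation=cv2.INTER_CUBIC))
```

```text
t 22.5 TCP bay x,y,z mm 202.8 -0.6 254.6 F [0.5 0.4 0.6] q [ 56.  32. -53.  94.  27.  68.  56.] w 0.279
```

View pics/w28.png

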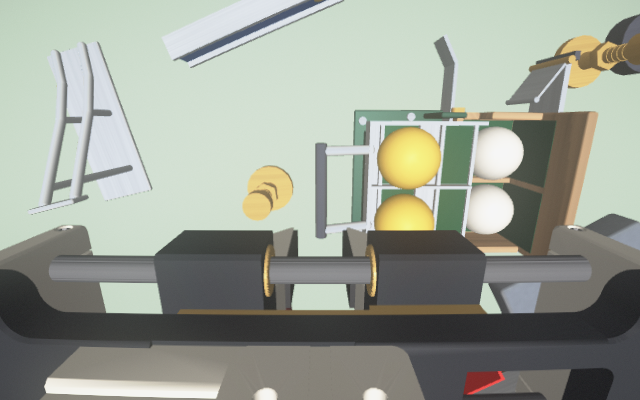

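View pics/s28a.png

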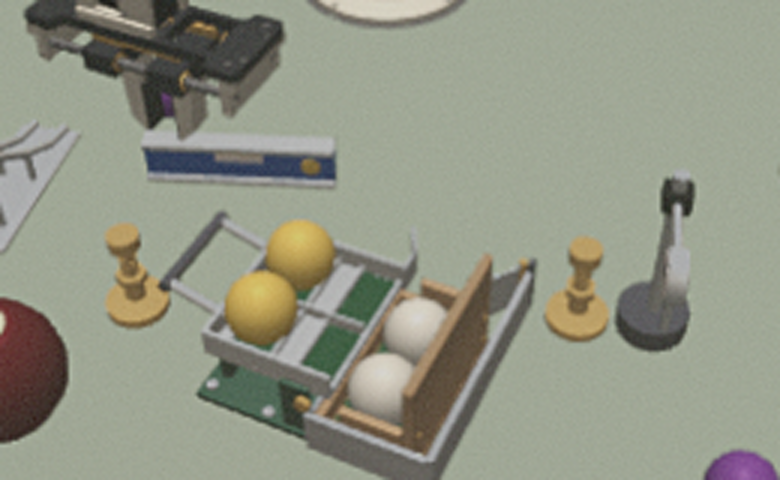

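```bash
python3 -c "
from cell import manip
print(manip.hand_in())"
```

```text
the job is handed in; nothing more can be done
None
```

The job is handed in at about 22.5 s of the 70 s allowed. No verdict was reported.

**What I did**
- I took the box by its back board, turned it to the bay's heading and slid it in past the spring gate, then let it go.
- I then gripped the tray handle and raised it in small steps. At about 0.46 rad the two white jacks rolled into the box. I let the tray down along the same arc and withdrew upward.

**What the last checks showed**
- **Box and gate:** the box looks home and the gate shut. Before release the gate's tip measured about 13 mm behind the box, against the 12 mm expected. I did not measure it again after the jacks dropped in.
- **Jacks:** one white jack lies in each nest of the box, and both yellow jacks are in the rear row.
- **Tray:** it lies level. The handle was back at its starting height to within 1 mm, and the force showed the tray on its rest just before I let go.
- **Bystanders:** the two nearest levelling feet, the gauge stand and the spirit level stand upright where they were. The third foot, the bowl and the ramp were not fully in the last pictures, and the arm worked clear of them after the box was lifted.
- **Robot:** clear of everything, with force readings near zero.

**What disagreed**
- My first estimates of the bay and handle positions were about 5 mm off across the bay. I corrected them from close wrist pictures before the handle grasp.
- I felt no clear contact with the end stop, so "home" rests on the picture measurement, about 1 mm from nominal.

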